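# Weigh a lug on the spring hook scale

## Robot

A 6-joint arm with a two-finger parallel gripper is mounted at the origin on a cart in front of the work surface, level with it; the furniture and walls round the work are solid. World frame = base frame: x ahead of the robot, y to its left, z up, the work surface at z = 0. Lengths are in m, angles in rad, forces in N, time in s.
With the tool pointing down it reaches from about 0.375 to 0.9 m from the base axis. Payload 3.1 kg.
Tool frame: the origin (TCP) lies on the centre line of the jaws, within the pads' length; the fingertips stand 22 mm ahead of it and the grasp point (between the pads) lies 3 mm ahead of it; z points along the fingers, y is the direction in which the jaws open and shut (so a half turn about z gives the same grasp; the last joint's range is limited). The gripper opens to 87 mm and grips with 3 to 60 N. Pads are 19 mm wide; open, the fingers measure 117 mm over their backs; the gripper's body (75 mm by 190 mm) begins 51 mm behind the grasp point.
Start: joints at [-1.339, 0.527, 1.433, -0, 1.181, -0.178], TCP at [0.249, -0.573, 0.245] pointing down, gripper open.
Joint ranges: [-3.08, 3.08], [-0.75, 2.2], [0.22, 2.44], [-1.43, 4.57], [0, 2.65], [-2.85, 2.85]. Speed limits (rad/s): [2.79, 2.79, 3.14, 3.14, 3.14, 3.14].

## Interface

Orientations are given as a unit quaternion [x, y, z, w].
In Python, from rig import ctrl, optics gives the robot as it stands. The module is installed in compiled form; this text tells all that it offers.
- The arm moves only by the tool send_rows, never from a script. Its argument "series" is a list of rows, each a list of 3 entries, a list of its own where there are three numbers: the finger opening in mm, from 0 to 87, then the shift along the tool's x, y, z in mm, then the turn about the tool's z in degrees. A call has 1 to 5 rows; each row is the pose to reach, as a shift and turn from the pose commanded when the call began, along the tool's axes at that moment; what a row does not reach only later rows make up. A row lasts 1/10 s, in which the tool goes at most 50 mm and 8.59 degrees, less where a joint would pass 70% of its speed; a pose out of reach is approached as far as the arm can. A call with a gripper value outside its range is refused whole. The fingers move at their own pace and stop on an object; "grip_force" is the grip in N (left out, the last holds). Time passes only in rows, so rows that repeat a pose let the fingers close. It gives the time, the measured TCP pose, the force and the opening at its end, in the units of the state.
- ctrl.get_obs(): the state, without advancing time (a new reading comes with each control period).
- optics.get_image(name): name is "scene" or "top" or "wrist"; returns a dict with "image" (384x512x3 uint8, red, green, blue), "fx", "fy", "cx", "cy" (pixels), "position" and "orientation" of the camera in the world; the wrist camera has in their place "hand_eye" (4x4, takes a point from camera to tool coordinates, whose origin is the TCP and whose axes are the flange's). Camera axes: x right, y down, z forward; pixel columns grow to the right and rows downward; lengths in m; the calibration is good to about 2 mm. The wrist camera is an equidistant fisheye: a pixel r from the principal point sees the ray r / f radians off the axis. A picture is of the moment at which its call begins: read the wrist's pose just before it. There is no depth.
- ctrl.sign_off(): hands the job in, once; it reports no verdict.
Trained networks look in a picture, given as the dict that the camera call returned (one of the last four; its "shot" number tells which), for a name from the list of things; names that differ only in an ending like _2 or _b are one class to them, and where a whole thing is asked for, a point or a joint stands for the part that bears it (a point fixed in the world has none). Each returns a list of dicts, best first, with "confidence" (0 to 1); they miss things now and then, are a little off and sometimes report something else, mostly with a low value. They report only what shows in the picture. A call takes as long as a camera call. They do not tell look-alikes from the thing itself.
- optics.outline_of(query, picture): "pixels" (384x512 bool, what is visible of it) and "point" ([column, row] in pixels, amid what is visible of it).
The state is a dict: "clock": time; "q": joint angles; "joint_vel": joint speeds; "joint_torque": joint torques, N m; "eef_pos": TCP position; "orientation": TCP orientation; "contact_force": force on the tool from outside, world axes, zero at the start; "torque": the same for the moment, N m; "grip_width": opening from 0.0 (shut) to 1.0 (fully open).
Only numpy, scipy, OpenCV 4.12 (cv2) and the standard library are available. Lean on these libraries where they do the work, as an engineer would, in place of code of your own. Each camera call takes 0.05 s, during which the arm holds its last target.

## Task

Weigh the lifting lug with the round foot: hang its eye on the hook of the spring scale, easing the load on slowly so that the spring never jerks or bobs when you let go, and leave it hanging free until it has been still for a good second. Then take hold of it again, lift it gently off the hook and set it down softly, upright, back on the rubber pad it came from. Leave the square-footed lug and the other things on the bench alone.

Things in the scene. Friction and masses are not known exactly. Their poses are not given: they have to be found in the camera images.
- lug_round: Steel lifting lug to be weighed, 130 mm tall, on a round foot 62 mm across and 18 mm high. Origin: centre of the foot's underside, z up. Over the foot stands a flat frame 12 mm thick (x axis, the way through the eye) and 52 mm wide (y), its window the eye, then a grip tab. Its mass differs widely each time and is not known (under 1 kg): feel it.
- lug_round_eye (a point): Point in the round lug's eye, 65 mm above its underside, where the hook bar's axis lies when it hangs properly. Axes as the lug's. The eye goes through along x: 36 mm wide, from 37 mm below this point up to a pointed 90-degree arch with its peak 7 mm above it (slopes start 11 mm below it).
- lug_round_tab (a point): Middle of the round lug's grip tab, 112 mm above its underside: a flat upright tab 12 mm thick (x) and 24 mm wide (y), from 75 to 130 mm. Grip it across the 12 mm from above, fingertips no lower than about 20 mm below this point, to stay above the hook's lip.
- lug_square: The other lug, the same but on a square foot 56 x 56 x 18 mm; leave it standing. Origin and axes as for the round one.
- rest_board: Fixed wooden board 100 x 240 x 18 mm with two black rubber pads 84 mm across, 3 mm thick, at y = +65 and -65 mm in its frame; one lug stands on each, either way round, undersides 21 mm above the bench. Origin: centre of the underside; y along its length.
- scale_stand: Fixed stand of the spring scale: grey base plate, dark column 36 mm wide, 362 mm tall; spring tube 30 mm thick before it from 277 to 373 mm height, its front 45 mm before the column's axis; white plate with lines. Origin: on the bench under the column; the hook points along its -x (to the robot at yaw 0).
- hook_seat (a point): Hook's seat: on the axis of the 10 mm round bar, mid of its 26 mm level part, 120 mm before the column axis, 235 mm above the bench unloaded; moves with the carriage. Axes as the stand's; bar along x, tip to -x. The tip turns up 10 mm: lip top 15 mm above this point, foremost end 28 mm before it. Behind the seat the bar rises 12 mm.
- scale (a joint): Travel of the sprung carriage with the hook, m: 0 unloaded, grows downward, stop 0.12. About 70 N/m (moves from 0.2 N), lightly damped: 1 N is 14 mm. Delicate: never faster than 0.10 m/s either way, as happens when the lug is let go with over about 0.7 N still in the hand or pulled that much too low; never over 20 N on the hook.
- oil_can: Green oil can with a thin curved spout, 176 mm tall, standing near the scale; bystander. Origin: centre of its underside.
- scriber_tin: Yellow-brown round tin holding scribers, 69 mm across and 128 mm tall; bystander. Origin: centre of its underside.
- cold_chisel: Blue cold chisel 160 mm long, lying on the bench; bystander. Origin: centre of its underside.
Mind the look-alikes: they are no part of the job. Leave any red look-alike of the lug_round alone.

How it is judged:
On the way:
1. the round-footed lug hangs by its eye in the hook's seat, let go by the gripper, and has been still for a second (x of lug_round_eye in the frame of hook_seat between -0.016 and 0.016 m and y of lug_round_eye in the frame of hook_seat between -0.008 and 0.008 m and z of lug_round_eye in the frame of hook_seat between -0.006 and 0.008 m and velocity of joint scale between -0.01 and 0.01 m/s and value of joint scale above 0.012 m and linear speed of lug_round below 0.02 m/s and contact force between each of the fingers, the arm and lug_round below 0.05 N), for 1 s.
At the end, for the whole second after the job is handed in: After its weighing the round-footed lug stands upright (within 3 degrees) and at rest on the pad it came from, within 25 mm of where it stood, let go; the scale's hook is empty and back at the top (distance of lug_round from where it was at the start of the episode below 0.025 m and angle between lug_round's own z axis and vertical below 0.06 rad and linear speed of lug_round below 0.01 m/s and contact force between lug_round and rest_board above 1 N and value of joint scale below 0.004 m); the robot touches nothing.
It fails at once if the scale's spring jerked or bobbed: carriage faster than 0.10 m/s (velocity of joint scale above 0.1 m/s or velocity of joint scale below -0.1 m/s).
It fails at once if the lug loaded the hook with more than 20 N (contact force between lug_round and scale above 20 N).
It fails at once if the robot pushed the scale with more than 8 N (contact force between any of the arm, the fingers and scale_stand above 8 N).
It fails at once if the round-footed lug was dropped or banged on the board (over 45 N) (contact force between lug_round and rest_board above 45 N).
It fails at once if the square-footed lug or a bystander was moved by more than 25 mm (distance of any of lug_square, oil_can, scriber_tin, cold_chisel from where it was at the start of the episode above 0.025 m).
It also fails if it takes over 64 s, if anything falls off the work surface, if the arm or the gripper's body presses on something with over 40 N, if the wrist force passes 120 N, or if a joint passes its speed limit or range.

## Working session

There is one attempt and no reset: what is moved stays moved. The work goes in short steps, Python scripts to look and compute and a tool call to move; the robot and the scene stay as the last step left them, time stands still between calls to the robot, and variables do not carry over. Pictures are saved under pics/ and viewed, and the job is handed in when it is done.

Besides the shell and the picture viewer there is one more tool, called after ">>>" as name([rows], argument=value, ...), one row to a line, values as JSON. send_rows: Moves the arm, as the interface text tells. Its arguments: {"type":"object","properties":{"series":{"type":"array"},"grip_force":{"type":"number"}},"required":["series"]}

```bash
mkdir -p pics; ls; python3 - <<'E'
from rig import ctrl, optics
import cv2,numpy as np
o=ctrl.get_obs(); print(o)
for n in ["scene","top"]:
    p=optics.get_image(n); cv2.imwrite(f"pics/{n}0.png",p["image"][:,:,::-1])
    print(n,{k:v for k,v in p.items() if k!="image"})
E
```

```text
pics
{'clock': 0.0, 'q': array([-1.33949361e+00,  5.28476235e-01,  1.43391714e+00, -6.73578460e-06,
        1.18138662e+00, -1.78496690e-01]), 'joint_vel': array([ 0.0004572 , -0.00111069,  0.0007602 , -0.00206534,  0.00163605,
       -0.00119125]), 'joint_torque': array([ 1.06510286e-04, -4.40040457e+01, -1.76591152e+01,  6.31790701e-02,
        5.81494952e-02, -1.75058503e-04]), 'eef_pos': array([ 0.24888178, -0.57255361,  0.24356068]), 'orientation': array([ 9.79080551e-01,  2.03470094e-01, -3.19861305e-05, -1.09320811e-03]), 'contact_force': array([-0.66193001, -0.51232176, -0.78693711]), 'torque': array([-0.03069805,  0.01684508,  0.01710647]), 'grip_width': 1.004085814860545}
scene {'fx': 371.4777894105695, 'fy': 371.4777894105695, 'cx': 259.64860452916867, 'cy': 181.90102174831324, 'position': array([-0.04954081,  0.86938295,  0.7511799 ]), 'orientation': array([-0.23690146,  0.82211852, -0.5000933 ,  0.13381156]), 'shot': 1}
top {'fx': 435.942335611389, 'fy': 435.942335611389, 'cx': 254.664488248165, 'cy': 183.8804260720184, 'position': array([ 0.29301337, -0.11357158,  1.48871844]), 'orientation': array([-0.68302318,  0.72332234, -0.07412834,  0.06920344]), 'shot': 2}
```

View pics/scene0.png

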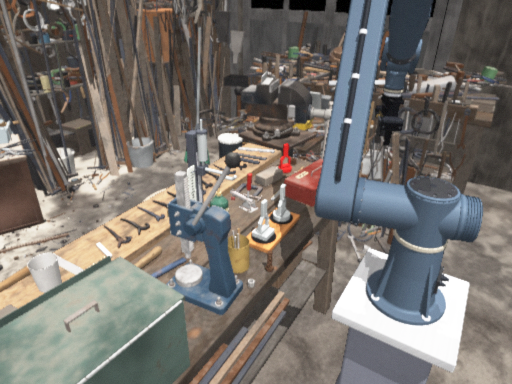

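View pics/top0.png

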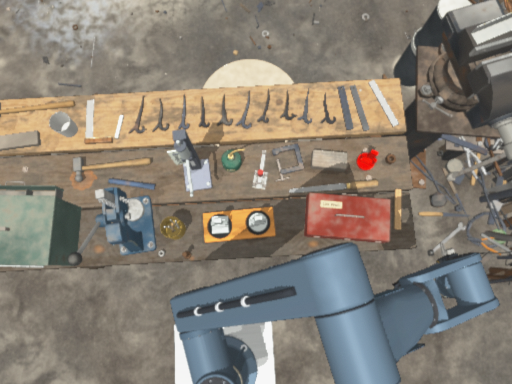

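The top view shows the board at about (238,224) with two lugs at (220,226) and (257,222). The scale stand is near (185,150), with the oil can beside it at (232,158). Next I'll zoom in and run the networks.

```bash
cat > h.py <<'E'
import numpy as np,cv2
from scipy.spatial.transform import Rotation as R
from rig import ctrl,optics
def ray(p,uv):
    d=np.array([(uv[0]-p["cx"])/p["fx"],(uv[1]-p["cy"])/p["fy"],1.])
    return R.from_quat(p["orientation"]).apply(d)
def onz(p,uv,z):
    d=ray(p,uv);t=(z-p["position"][2])/d[2];return p["position"]+t*d
def proj(p,X):
    c=R.from_quat(p["orientation"]).inv().apply(np.atleast_2d(X)-p["position"])
    return np.c_[p["cx"]+p["fx"]*c[:,0]/c[:,2],p["cy"]+p["fy"]*c[:,1]/c[:,2]]
def wpose(p,o):
    T=np.eye(4);T[:3,:3]=R.from_quat(o["orientation"]).as_matrix();T[:3,3]=o["eef_pos"]
    return T@p["hand_eye"]
def wproj(p,o,X):
    C=np.linalg.inv(wpose(p,o));X=np.atleast_2d(X);c=X@C[:3,:3].T+C[:3,3]
    th=np.arctan2(np.hypot(c[:,0],c[:,1]),c[:,2]);ph=np.arctan2(c[:,1],c[:,0])
    return np.c_[p["cx"]+p["fx"]*th*np.cos(ph),p["cy"]+p["fy"]*th*np.sin(ph)]
def wray(p,o,uv):
    x=(uv[0]-p["cx"])/p["fx"];y=(uv[1]-p["cy"])/p["fy"];th=np.hypot(x,y)
    d=np.array([np.sin(th)*x/th,np.sin(th)*y/th,np.cos(th)]) if th>1e-9 else np.array([0,0,1.])
    C=wpose(p,o);return C[:3,3],C[:3,:3]@d
def wonz(p,o,uv,z):
    c,d=wray(p,o,uv);return c+(z-c[2])/d[2]*d
def crop(img,x0,y0,x1,y1,s,name):
    c=cv2.resize(img[y0:y1,x0:x1,::-1],None,fx=s,fy=s,interpolation=cv2.INTER_CUBIC);cv2.imwrite("pics/"+name,c)
E
python3 - <<'E'
from h import *
for n in ["top","scene"]:
    p=optics.get_image(n)
    if n=="top": crop(p["image"],140,110,300,260,5,"top1.png")
    else: crop(p["image"],150,110,330,290,3.3,"scene1.png")
    for q in ["lug_round","lug_square","rest_board","scale_stand","hook_seat","oil_can","scriber_tin","cold_chisel"]:
        for r in optics.outline_of(q,p)[:3]:
            m=r["pixels"].astype(np.uint8);pts=np.argwhere(m)[:,::-1].astype(np.float32)
            print(n,q,round(r["confidence"],2),np.round(r["point"],1),m.sum(),"box",pts.min(0),pts.max(0),"rect",[np.round(a,1) for a in cv2.minAreaRect(pts)])
E
```

```text
top lug_round 0.61 [367.2 160.3] 288 box [356. 151.] [376. 169.] rect [array([366., 160.]), array([18., 20.]), np.float64(90.0)]
top lug_round 0.53 [256.8 219.3] 249 box [249. 213.] [266. 230.] rect [array([257.2, 221.4]), array([17., 17.]), np.float64(63.4)]
top lug_square 0.52 [219.8 221.1] 272 box [211. 216.] [228. 232.] rect [array([219.5, 224. ]), array([16., 17.]), np.float64(90.0)]
top lug_square 0.48 [258.8 221.8] 270 box [249. 213.] [266. 231.] rect [array([257.5, 222. ]), array([18., 17.]), np.float64(90.0)]
top rest_board 0.61 [237.9 225.8] 1546 box [203. 206.] [274. 241.] rect [array([238.4, 223.6]), array([30.5, 71.5]), np.float64(84.8)]
top scale_stand 0.86 [189.2 159.5] 1439 box [168. 129.] [211. 192.] rect [array([189.1, 159.7]), array([67.6, 31.5]), np.float64(62.7)]
top hook_seat 0.68 [190.7 167.5] 172 box [176. 141.] [192. 195.] rect [array([189.2, 166.5]), array([56. , 12.4]), np.float64(75.2)]
top oil_can 0.59 [232.7 160.6] 335 box [221. 150.] [240. 170.] rect [array([230.5, 160. ]), array([20., 19.]), np.float64(90.0)]
top scriber_tin 0.55 [172.  225.8] 408 box 
[... 1148 characters left out ...]
9]), np.float64(26.6)]
scene oil_can 0.72 [218.9 201.6] 198 box [210. 190.] [227. 209.] rect [array([220.7, 198.9]), array([18.3, 15.8]), np.float64(18.4)]
scene scriber_tin 0.73 [237.5 252.9] 690 box [228. 229.] [248. 272.] rect [array([238. , 250.5]), array([43., 20.]), np.float64(90.0)]
scene scriber_tin 0.45 [205.3 169. ] 216 box [195. 120.] [236. 179.] rect [array([205.2, 156.6]), array([67.5, 31.6]), np.float64(58.0)]
scene cold_chisel 0.7 [222.3 201.6] 214 box [210. 190.] [228. 209.] rect [array([221.2, 199.2]), array([19.3, 15.9]), np.float64(19.7)]
scene cold_chisel 0.65 [164.4 267.3] 237 box [152. 257.] [185. 277.] rect [array([168.1, 266.8]), array([ 7.5, 37. ]), np.float64(59.0)]
```

View pics/top1.png

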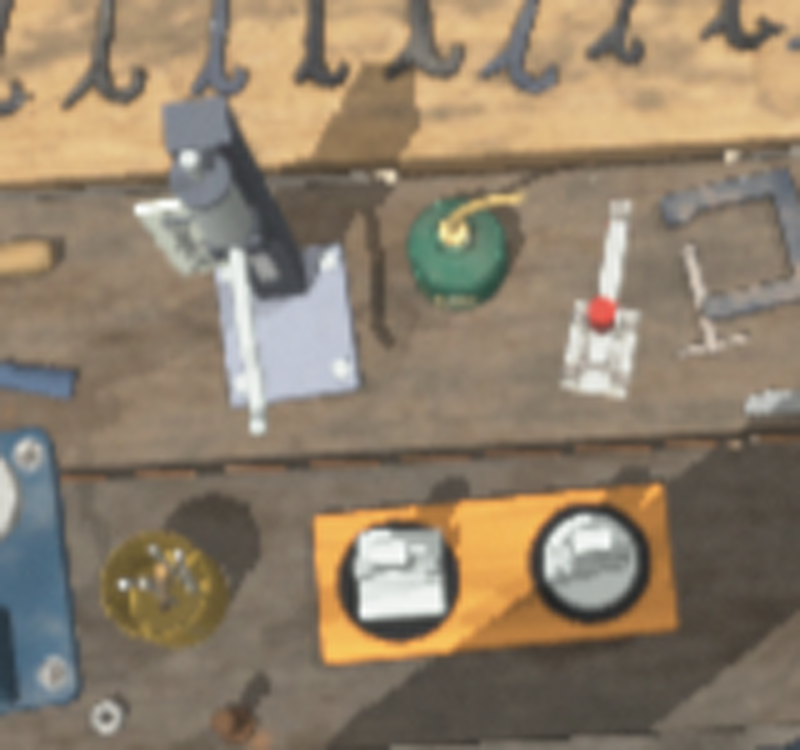

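View pics/scene1.png

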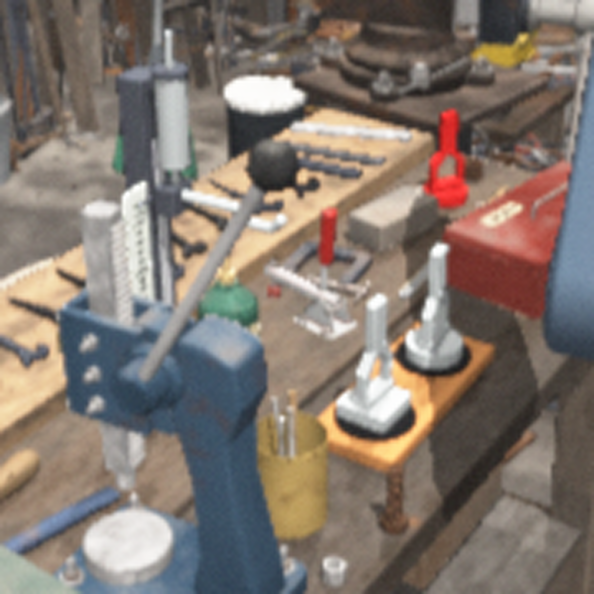

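```bash
python3 - <<'E'
from h import *
p=optics.get_image("top")
f=lambda a,b:(140+a/5-.4,110+b/5-.4)
for n,c,z in [("boardTL",(314,515),.018),("TR",(662,485),.018),("BR",(678,630),.018),("BL",(325,664),.018),("padR",(590,563),.021),("padS",(398,580),.021),("foot",(592,563),.039),("tab",(588,542),.151),("footS",(401,577),.039),("tabS",(382,553),.151),
 ("tip",(257,428),.245),("bar back",(236,255),.247),("tubetop",(189,175),.373),("baseTR",(340,245),.012),("baseBR",(358,385),.012),("baseBL",(232,403),.012),("coltopTL",(163,106),.362),("coltopTR",(225,98),.362),("colBR",(305,297),.0),("tin",(165,560),.128),("can",(458,262),.05)]:
    print(n,np.round(onz(p,f(*c),z),4))
s=optics.get_image("scene")
E
```

```text
boardTL [0.5061 0.0504 0.018 ]
TR [ 0.5131 -0.1871  0.018 ]
BR [ 0.4142 -0.1914  0.018 ]
BL [0.4051 0.0464 0.018 ]
padR [ 0.4623 -0.1349  0.021 ]
padS [ 0.4583 -0.005   0.021 ]
foot [ 0.4602 -0.136   0.039 ]
tab [ 0.4604 -0.1326  0.151 ]
footS [ 0.4581 -0.0084  0.039 ]
tabS [ 0.4608 -0.0055  0.151 ]
tip [0.5258 0.0563 0.245 ]
bar back [0.6295 0.0655 0.247 ]
tubetop [0.6407 0.0712 0.373 ]
baseTR [0.6962 0.0265 0.012 ]
baseBR [0.5956 0.0177 0.012 ]
baseBL [0.588  0.1049 0.012 ]
coltopTL [0.6838 0.0862 0.362 ]
coltopTR [0.6865 0.0526 0.362 ]
colBR [0.6632 0.0536 0.    ]
tin [0.4671 0.1322 0.128 ]
can [ 0.6693 -0.0568  0.05  ]
```

```bash
python3 - <<'E'
from h import *
p=optics.get_image("scene");crop(p["image"],340,0,460,200,3,"grip.png")
o=ctrl.get_obs();p=optics.get_image("wrist");crop(p["image"],0,0,512,384,1.5,"w0.png")
print({k:v for k,v in p.items() if k!="image"}); print(R.from_quat(o["orientation"]).as_matrix())
E
```

```text
{'fx': 297.3186396354542, 'fy': 297.3186396354542, 'cx': 258.4014775207675, 'cy': 193.63037959291046, 'hand_eye': array([[ 4.04187660e-04, -9.67860274e-01, -2.51488225e-01,
         6.80073744e-02],
       [ 9.99999897e-01,  3.39457398e-04,  3.00770694e-04,
         5.20871840e-04],
       [-2.05734468e-04, -2.51488321e-01,  9.67860311e-01,
        -1.41230440e-01],
       [ 0.00000000e+00,  0.00000000e+00,  0.00000000e+00,
         1.00000000e+00]]), 'shot': 8}
[[ 9.17212673e-01  3.98397933e-01  5.78015095e-06]
 [ 3.98397933e-01 -9.17212672e-01 -2.44127439e-05]
 [-4.42435902e-06  2.46944783e-05 -1.00000000e+00]]
```

View pics/grip.png

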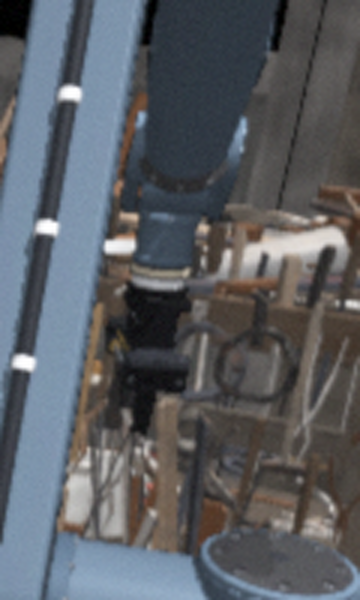

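View pics/w0.png

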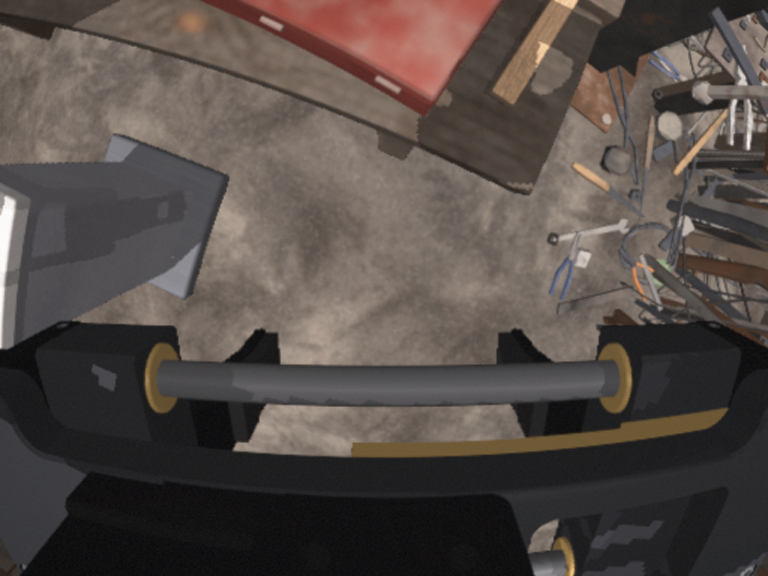

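```bash
cat >> h.py <<'E'
def plan(x,y,z,yaw):
    o=ctrl.get_obs();M=R.from_quat(o["orientation"]).as_matrix()
    y0=np.degrees(np.arctan2(M[1,0],M[0,0]));d=M.T@(np.array([x,y,z])-o["eef_pos"])*1000
    print("t",round(o["clock"],2),"pos",np.round(o["eef_pos"],4),"yaw",round(y0,2),"q",np.round(o["q"],2),"F",np.round(o["contact_force"],2));print("shift",np.round(d,1),"turn",round(-((yaw-y0+180)%360-180),1))
E
python3 -c "
from h import *
plan(.40,-.1355,.31,180)"
```

```text
t 1.2 pos [ 0.249  -0.5732  0.2445] yaw 23.48 q [-1.34  0.53  1.43 -0.    1.18 -0.18] F [-0.13 -0.34  0.01]
shift [ 312.9 -341.3  -65.5] turn -156.5
```

```bash
python3 -c "
from h import *
plan(.385,-.13,.30,0)"
```

```text
t 1.2 pos [ 0.249  -0.5732  0.2445] yaw 23.48 q [-1.34  0.53  1.43 -0.    1.18 -0.18] F [-0.13 -0.34  0.01]
shift [ 301.3 -352.3  -55.5] turn 23.5
```

>>> send_rows([
  [87, [0, 0, -40], 0],
  [87, [40, -30, -55], 5],
  [87, [80, -70, -55], 10],
  [87, [110, -110, -55], 15],
  [87, [140, -150, -55], 20],
])

```text
clock: 1.7
eef_pos: [0.3161, -0.3865, 0.2998]
orientation: [1.0, 0.028, 0.0, 0.0]
contact_force: [1.1, -0.1, 0.9]
grip_width: 1.0
```

```bash
python3 -c "
from h import *
plan(.385,-.13,.30,0)"
```

```text
t 1.7 pos [ 0.3161 -0.3865  0.2998] yaw 3.25 q [-1.11  0.29  1.67  0.    1.18  0.4 ] F [ 1.07 -0.06  0.87]
shift [  83.3 -252.2   -0.3] turn 3.2
```

>>> send_rows([
  [87, [15, -48, 0], 1],
  [87, [30, -97, 0], 2],
  [87, [48, -145, 0], 3],
  [87, [65, -193, 0], 3],
  [87, [80, -241, 0], 3],
])

```text
clock: 2.2
eef_pos: [0.3803, -0.145, 0.2999]
orientation: [1.0, 0.004, 0.001, 0.0]
contact_force: [1.6, 0.3, -0.5]
grip_width: 1.0
```

```bash
cat > look.py <<'E'
import sys
from h import *
n=sys.argv[1];o=ctrl.get_obs();p=optics.get_image("wrist")
crop(p["image"],0,0,512,384,1.5,n+".png")
import pickle;pickle.dump((o,p),open(n+".pkl","wb"))
plan(*map(float,sys.argv[2:6])) if len(sys.argv)>5 else print(o["clock"],o["eef_pos"])
for q in sys.argv[6:]:
    for r in optics.outline_of(q,p)[:2]: print(q,round(r["confidence"],2),np.round(r["point"],1),r["pixels"].sum()); cv2.imwrite(f"pics/{n}_{q}.png",r["pixels"].astype(np.uint8)*255)
E
python3 look.py w1 .385 -.13 .3 0
```

```text
t 2.25 pos [ 0.3799 -0.1369  0.2995] yaw 0.77 q [-0.63  0.15  1.87  0.01  1.13  0.93] F [-0.52  2.84 -0.8 ]
shift [ 5.2 -6.9 -0.4] turn 0.8
```

View pics/w1.png

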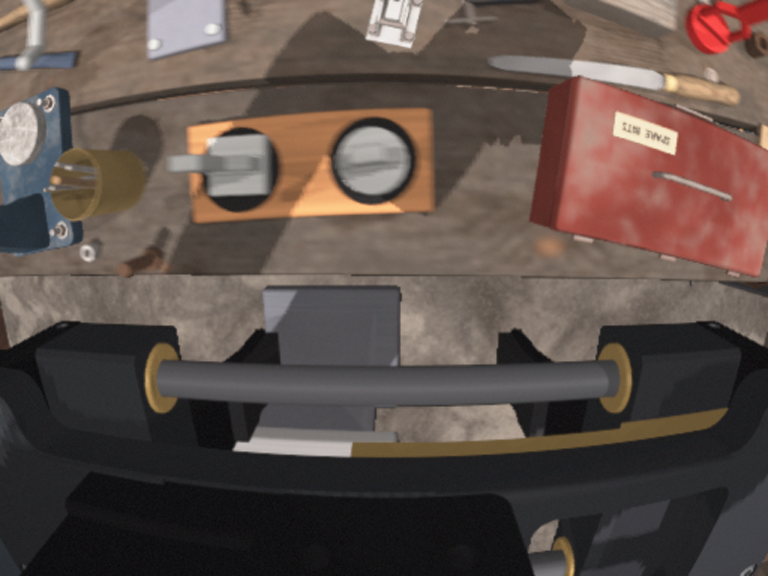

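Round lug is around (372,160) in the 1.5x picture and the square one around (240,163). The arm was still settling in that shot, so I'll take a still one and overlay model projections.

```bash
cat > fit.py <<'E'
from h import *
import pickle,sys
def lugpts(x,y,yaw,z0=.021):
    c,s=np.cos(yaw),np.sin(yaw);M=np.array([[c,-s,0],[s,c,0],[0,0,1]])
    t=[[a,b,.13] for a,b in [(-.006,-.012),(.006,-.012),(.006,.012),(-.006,.012)]]
    f=[[.031*np.cos(k),.031*np.sin(k),.018] for k in np.linspace(0,2*np.pi,41)]
    g=lambda P:np.array(P)@M.T+[x,y,z0]
    return g(t),g(f)
E
python3 look.py w2; python3 - <<'E'
from fit import *
o,p=pickle.load(open("w2.pkl","rb"))
im=cv2.resize(p["image"][:,:,::-1],None,fx=4,fy=4,interpolation=cv2.INTER_CUBIC)
for a,col in [(2,(0,0,255)),]:
    t,f=lugpts(.462,-.1355,np.radians(a))
    for q in (t,f): cv2.polylines(im,[np.round(wproj(p,o,q)*4+1.5).astype(int)],True,col,1)
cv2.imwrite("pics/fit1.png",im[240:640,700:1300])
E
```

```text
2.25 [ 0.37986561 -0.13694567  0.2995185 ]
```

View pics/fit1.png

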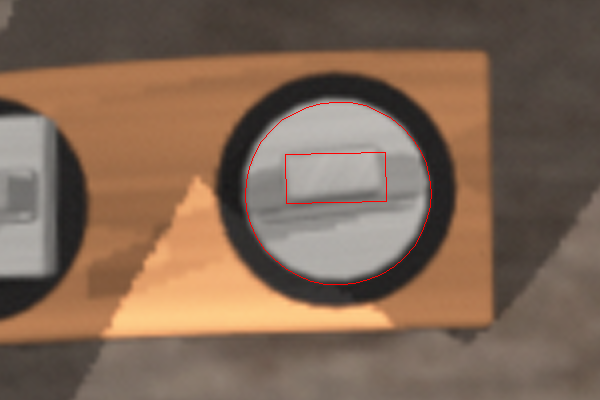

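```bash
python3 look.py w3; python3 - <<'E'
from fit import *
o,p=pickle.load(open("w3.pkl","rb"))
im=cv2.resize(p["image"][:,:,::-1],None,fx=4,fy=4,interpolation=cv2.INTER_CUBIC)
for a,col in [(7,(0,0,255)),]:
    t,f=lugpts(.4633,-.1350,np.radians(a))
    for q in (t,f): cv2.polylines(im,[np.round(wproj(p,o,q)*4+1.5).astype(int)],True,col,1)
cv2.imwrite("pics/fit2.png",im[240:640,700:1300])
plan(.46,.0,.32,0)
E
```

```text
2.3 [ 0.37953376 -0.14063498  0.29950842]
t 2.35 pos [ 0.3799 -0.1437  0.2997] yaw 0.85 q [-0.64  0.15  1.87  0.    1.12  0.92] F [ 0.92 -0.53 -0.12]
shift [  82.2 -142.5  -20.2] turn 0.8
```

View pics/fit2.png

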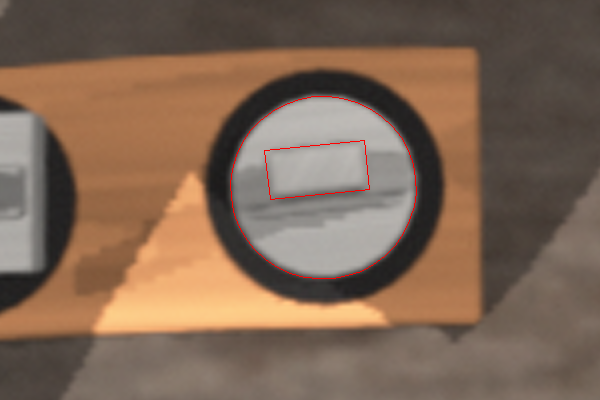

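```bash
python3 - <<'E'
from h import *
p=optics.get_image("top")
crop(p["image"],60,170,200,280,5,"press.png")
for uv in [(155,190),(155,250),(104,190),(120,200),(120,220),(146,210)]:
    for z in (.0,.15,.25): print(uv,z,np.round(onz(p,uv,z)[:2],3))
s=optics.get_image("scene")
X=np.array([[.55,.155,.26],[.55,.155,.35],[.55,-.03,.35],[.475,.155,.30]])
print(proj(s,X))
E
```

```text
(155, 190) 0.0 [0.597 0.214]
(155, 190) 0.15 [0.567 0.181]
(155, 190) 0.25 [0.546 0.159]
(155, 250) 0.0 [0.391 0.217]
(155, 250) 0.15 [0.381 0.183]
(155, 250) 0.25 [0.374 0.161]
(104, 190) 0.0 [0.607 0.391]
(104, 190) 0.15 [0.576 0.34 ]
(104, 190) 0.25 [0.555 0.306]
(120, 200) 0.0 [0.569 0.335]
(120, 200) 0.15 [0.541 0.29 ]
(120, 200) 0.25 [0.523 0.26 ]
(120, 220) 0.0 [0.499 0.335]
(120, 220) 0.15 [0.479 0.29 ]
(120, 220) 0.25 [0.465 0.26 ]
(146, 210) 0.0 [0.529 0.246]
(146, 210) 0.15 [0.505 0.21 ]
(146, 210) 0.25 [0.489 0.186]
[[207.97932618 183.62956797]
 [206.39111165 154.15713912]
 [244.41195717 134.25569743]
 [229.42631424 177.63123507]]
```

View pics/press.png

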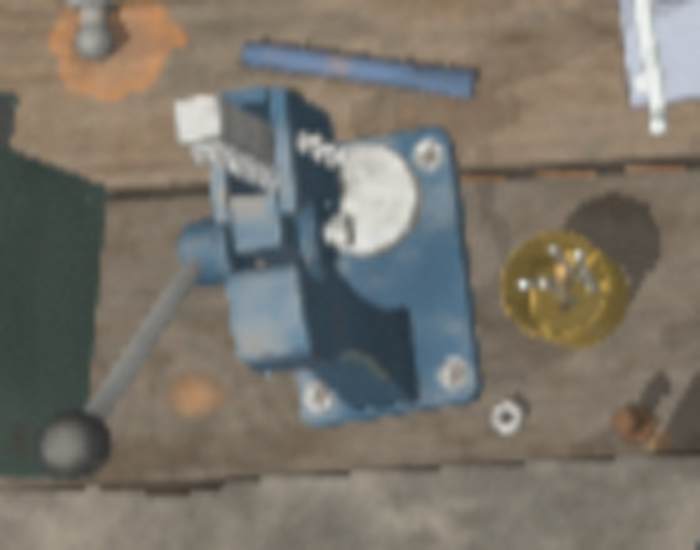

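```bash
python3 -c "
from h import *
plan(.44,.05,.33,0)"
```

```text
t 2.45 pos [ 0.3803 -0.147   0.2999] yaw 0.55 q [-0.64  0.15  1.87 -0.    1.12  0.92] F [ 0.15 -0.59  0.54]
shift [  61.6 -196.4  -30.3] turn 0.6
```

>>> send_rows([
  [87, [5, -40, -20], 0],
  [87, [20, -85, -30], 0],
  [87, [40, -130, -30], 0.6],
  [87, [55, -170, -30], 0.6],
  [87, [62, -196, -30], 0.6],
])

```text
clock: 2.95
eef_pos: [0.4422, 0.0501, 0.3299]
orientation: [1.0, -0.002, 0.001, 0.0]
contact_force: [0.3, -1.0, -0.3]
grip_width: 1.003
```

>>> send_rows([
  [87, [0, 0, 0], 0],
  [87, [0, 0, 0], 0],
  [87, [0, 0, 0], 0],
])

```text
clock: 3.25
eef_pos: [0.4404, 0.048, 0.3294]
orientation: [1.0, -0.002, -0.0, 0.0]
contact_force: [1.2, 0.1, -0.4]
grip_width: 1.002
```

```bash
python3 look.py w4 .44 .05 .33 0 hook_seat scale_stand
```

```text
t 3.3 pos [0.4404 0.0481 0.3295] yaw -0.29 q [-0.14  0.17  1.75 -0.    1.22  1.43] F [-0.17  0.33  1.56]
shift [-0.4 -1.9 -0.5] turn -0.3
hook_seat 0.66 [244.3  47.7] 1224
scale_stand 0.95 [241.9  37.4] 4313
scale_stand 0.58 [113.8  58. ] 791
```

View pics/w4.png

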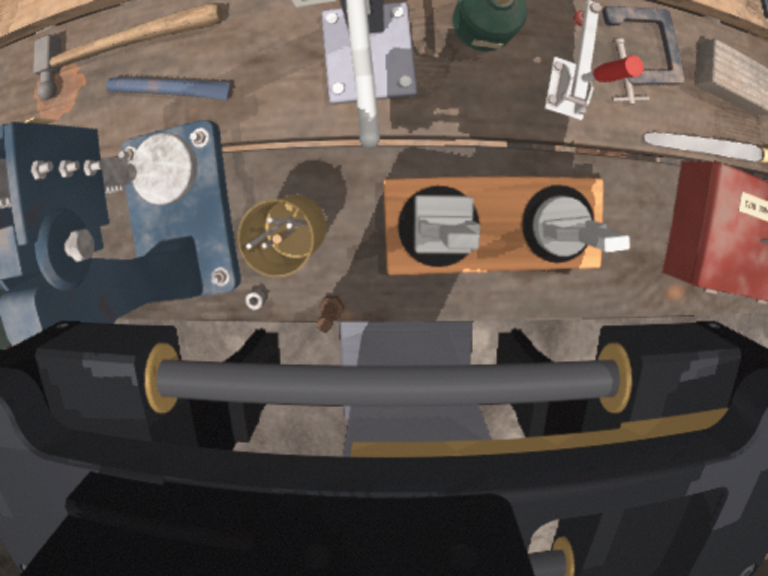

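```bash
cat > hk.py <<'E'
from fit import *
def draw(im,p,o,x,y,yaw,zs=.235,s=4,col=(0,0,255)):
    c,q=np.cos(yaw),np.sin(yaw);M=np.array([[c,-q,0],[q,c,0],[0,0,1]])
    L=[[[-.028,0,.0],[.013,0,0]],[[-.023,-.005,0],[.013,-.005,0]],[[-.023,.005,0],[.013,.005,0]],[[-.023,0,0],[-.023,0,.015]],
       [[.013,-.005,.012],[.06,-.005,.012]],[[.013,.005,.012],[.06,.005,.012]]]
    L+=[[[-.023+.005*np.cos(k),.005*np.sin(k),.015] for k in np.linspace(0,2*np.pi,20)]]
    # base of column and tube bottom
    L+=[[[.09+.015*np.cos(k),.015*np.sin(k),.042] for k in np.linspace(0,2*np.pi,20)]]
    for l in L:
        P=np.array(l)@M.T+[x,y,zs];f=wproj(p,o,P) if "hand_eye" in p else proj(p,P)
        cv2.polylines(im,[np.round(f*s+(s-1)/2).astype(int)],False,col,1)
E
python3 - <<'E'
from hk import *
o,p=pickle.load(open("w4.pkl","rb"))
im=cv2.resize(p["image"][:,:,::-1],None,fx=6,fy=6,interpolation=cv2.INTER_CUBIC)
draw(im,p,o,.5537,.0588,np.radians(5),s=6)
cv2.imwrite("pics/hk1.png",im[0:600,1200:1800])
t=optics.get_image("top");im=cv2.resize(t["image"][:,:,::-1],None,fx=6,fy=6,interpolation=cv2.INTER_CUBIC)
draw(im,t,None,.5537,.0588,np.radians(5),s=6)
cv2.imwrite("pics/hk1t.png",im[720:1220,960:1360])
E
```

```text
(no output)
```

View pics/hk1.png

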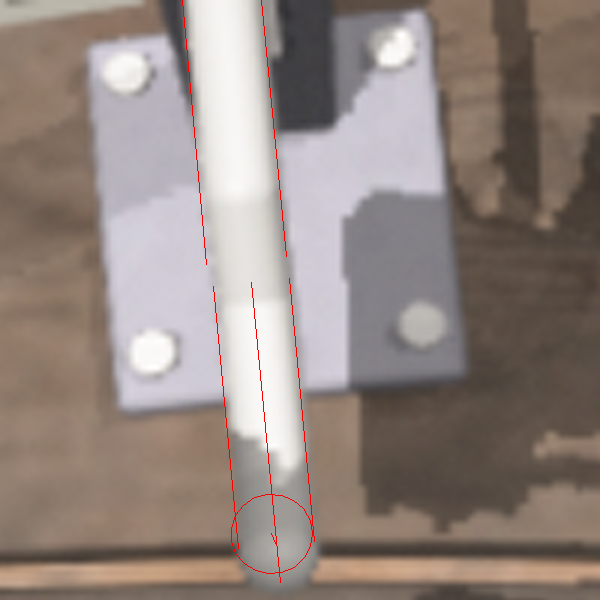

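View pics/hk1t.png

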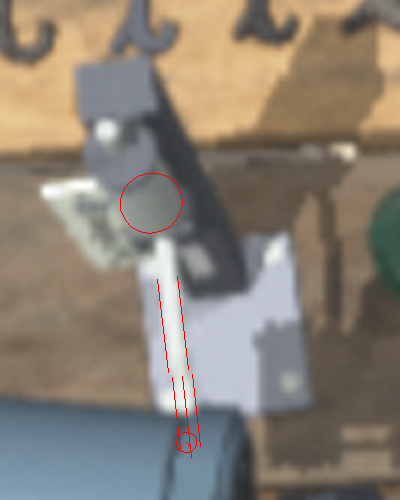

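>>> send_rows([
  [87, [-5, 40, 0], -8.5],
  [87, [0, 90, 0], -17],
  [87, [10, 135, 0], -25.5],
  [87, [20, 170, 0], -34],
  [87, [23, 183, 0], -42.5],
])

```text
clock: 3.95
eef_pos: [0.464, -0.138, 0.3299]
orientation: [0.942, 0.335, 0.001, 0.002]
contact_force: [0.2, 0.3, 0.5]
grip_width: 0.998
```

>>> send_rows([
  [87, [0, 0, 0], -8.5],
  [87, [0, 0, 0], -17],
  [87, [0, 0, 0], -25.5],
  [87, [0, 0, 0], -34],
  [87, [0, 0, 0], -42.5],
])

```text
clock: 4.45
eef_pos: [0.4626, -0.1338, 0.3296]
orientation: [0.755, 0.655, -0.0, 0.0]
contact_force: [0.7, 0.5, -0.7]
grip_width: 0.999
```

>>> send_rows([
  [87, [0, 0, 0], -8.5],
  [87, [0, 0, 0], -17],
  [87, [0, 0, 0], -25.5],
  [87, [0, 0, 0], -34],
  [87, [0, 0, 0], -42.5],
])

```text
clock: 4.95
eef_pos: [0.4626, -0.1338, 0.3296]
orientation: [0.467, 0.884, -0.0, 0.0]
contact_force: [-0.0, -0.2, -0.1]
grip_width: 0.998
```

>>> send_rows([
  [87, [0, 0, 15], -8.5],
  [87, [0, 0, 30], -17],
  [87, [0, 0, 45], -25.5],
  [87, [0, 0, 60], -34],
  [87, [0, 0, 75], -42.5],
])

```text
clock: 5.45
eef_pos: [0.4627, -0.1338, 0.2541]
orientation: [0.114, 0.993, -0.0, 0.0]
contact_force: [0.5, -0.0, 0.5]
grip_width: 0.999
```

```bash
python3 -c "
from h import *
plan(.4633,-.135,.138,187)"
```

```text
t 5.45 pos [ 0.4627 -0.1338  0.2541] yaw 166.88 q [-0.51  0.32  1.77 -0.    1.05 -1.86] F [ 0.49 -0.    0.53]
shift [ -0.8  -1.  116.1] turn -20.1
```

>>> send_rows([
  [87, [0, -1, 15], -8],
  [87, [-1, -1, 30], -15],
  [87, [-1, -1, 45], -20],
  [87, [-1, -1, 60], -20],
  [87, [-1, -1, 70], -20],
])

```text
clock: 5.95
eef_pos: [0.4632, -0.1348, 0.1837]
orientation: [-0.057, 0.998, 0.0, -0.0]
contact_force: [-0.2, 0.6, -0.0]
grip_width: 1.0
```

```bash
python3 - <<'E'
from h import *
plan(.4633,-.135,.138,187)
p=optics.get_image("scene");crop(p["image"],210,130,360,260,5,"s2.png")
p=optics.get_image("wrist");crop(p["image"],100,150,400,384,2.5,"w5.png")
E
```

```text
t 5.95 pos [ 0.4632 -0.1348  0.1837] yaw -173.48 q [-0.52  0.43  1.85 -0.    0.87 -2.2 ] F [-0.22  0.57 -0.  ]
shift [-0.1 -0.2 45.7] turn -0.5
```

View pics/s2.png

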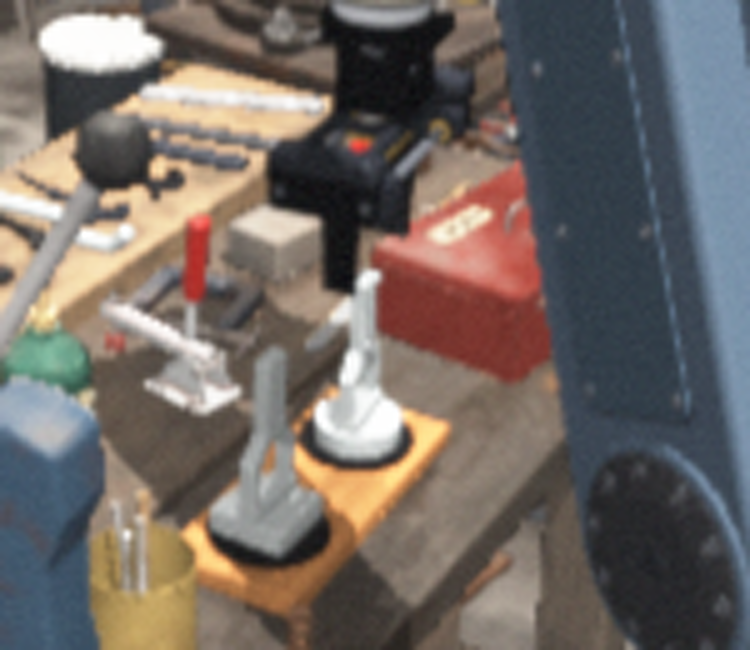

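View pics/w5.png

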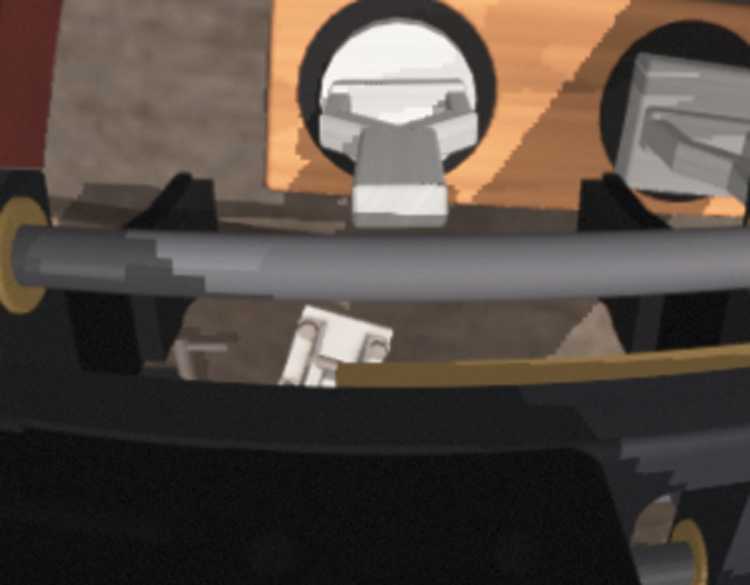

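The wrist view shows the tab centred between the fingers (about (400,205), fingers at 185 and 600), with the jaws lined up across its 24 mm width. Next: descend and grip.

>>> send_rows([
  [87, [0, 0, 15], -0.5],
  [87, [0, 0, 30], -0.5],
  [87, [0, 0, 40], -0.5],
  [87, [0, 0, 46], -0.5],
  [87, [0, 0, 46], -0.5],
])

```text
clock: 6.55
eef_pos: [0.4635, -0.1344, 0.1382]
orientation: [-0.062, 0.998, 0.0, -0.0]
contact_force: [0.6, 0.5, -1.1]
grip_width: 1.004
```

>>> send_rows([
  [20, [0, 0, 0], 0],
  [20, [0, 0, 0], 0],
  [20, [0, 0, 0], 0],
  [20, [0, 0, 0], 0],
  [20, [0, 0, 0], 0],
], grip_force=35)

```text
clock: 7.05
eef_pos: [0.4637, -0.1345, 0.1388]
orientation: [-0.062, 0.998, -0.0, 0.0]
contact_force: [-0.3, -0.6, -0.8]
grip_width: 0.63
```

>>> send_rows([
  [15, [0, 0, 0], 0],
  [15, [0, 0, 0], 0],
  [15, [0, 0, 0], 0],
  [15, [0, 0, 0], 0],
  [15, [0, 0, 0], 0],
], grip_force=35)

```text
clock: 7.55
eef_pos: [0.4635, -0.1342, 0.1385]
orientation: [-0.062, 0.998, 0.0, -0.0]
contact_force: [-0.2, 0.8, -0.4]
grip_width: 0.272
```

```bash
python3 - <<'E'
from h import *
plan(.4633,-.135,.138,187)
print(ctrl.get_obs()["grip_width"]*87)
p=optics.get_image("wrist");crop(p["image"],100,150,400,384,2.5,"w6.png")
for i in range(4): optics.get_image("wrist"); print(ctrl.get_obs()["contact_force"])
E
```

```text
t 7.55 pos [ 0.4635 -0.1342  0.1385] yaw -172.92 q [-0.51  0.51  1.88  0.    0.75 -2.21] F [-0.22  0.83 -0.37]
shift [ 0.3 -0.8  0.5] turn 0.1
23.663387783566616
[ 0.74603179  1.84795103 -0.17810245]
[ 0.49939825  1.36660846 -0.0925013 ]
[-0.25220179  1.26331369  0.78802432]
[-0.13558013  2.57396176  0.47480821]
```

View pics/w6.png

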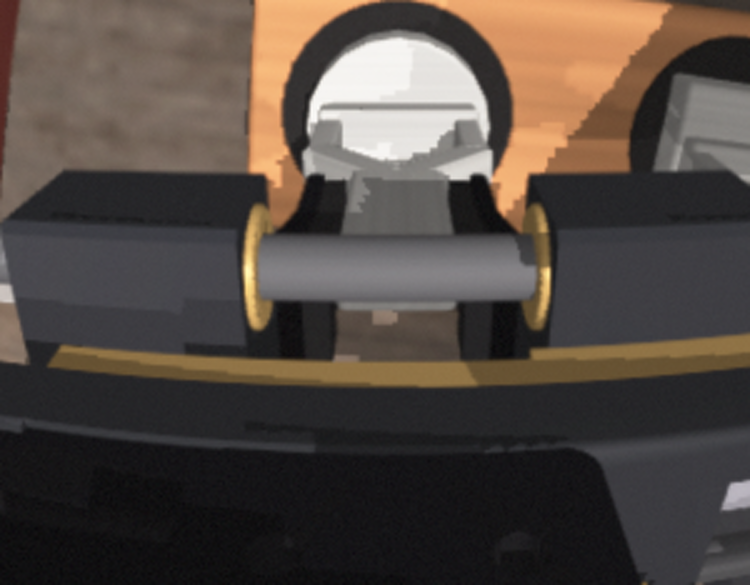

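The tab is gripped: width 23.7 mm, the fingers straddling it. I'll lift gently.

>>> send_rows([
  [15, [0, 0, -3], 0],
  [15, [0, 0, -8], 0],
  [15, [0, 0, -16], 0],
  [15, [0, 0, -28], 0],
  [15, [0, 0, -40], 0],
], grip_force=45)

```text
clock: 8.3
eef_pos: [0.4635, -0.1344, 0.1792]
orientation: [-0.062, 0.998, 0.0, -0.0]
contact_force: [-0.1, 0.9, -2.4]
grip_width: 0.272
```

>>> send_rows([
  [15, [0, 0, -20], 0],
  [15, [0, 0, -40], 0],
  [15, [0, 0, -65], 0],
  [15, [0, 0, -90], 0],
  [15, [0, 0, -110], 0],
])

```text
clock: 8.8
eef_pos: [0.4635, -0.1344, 0.2905]
orientation: [-0.062, 0.998, -0.001, 0.001]
contact_force: [0.9, 0.2, -3.5]
grip_width: 0.269
```

>>> send_rows([
  [15, [0, 0, -20], 0],
  [15, [0, 0, -35], 0],
  [15, [0, 0, -42], 0],
  [15, [0, 0, -42], 0],
  [15, [0, 0, -42], 0],
])

```text
clock: 9.3
eef_pos: [0.463, -0.1341, 0.33]
orientation: [-0.062, 0.998, 0.0, -0.001]
contact_force: [-0.1, 0.5, -4.0]
grip_width: 0.269
```

```bash
python3 - <<'E'
from h import *
plan(.46,.0577,.33,185)
print(ctrl.get_obs()["grip_width"]*87)
F=[]
for i in range(10):
    p=optics.get_image("wrist"); F.append(ctrl.get_obs()["contact_force"])
F=np.array(F);print(F.mean(0),F.std(0))
crop(p["image"],100,100,400,384,2,"w7.png")
E
```

```text
t 9.3 pos [ 0.463  -0.1341  0.33  ] yaw -172.92 q [-0.51  0.23  1.66 -0.    1.25 -2.21] F [-0.09  0.53 -3.97]
shift [-2.060e+01  1.907e+02  1.000e-01] turn 2.1
23.364591807288523
[ 0.25819861  0.36080493 -3.3950473 ] [0.6712815  0.61772771 0.50541913]
```

View pics/w7.png

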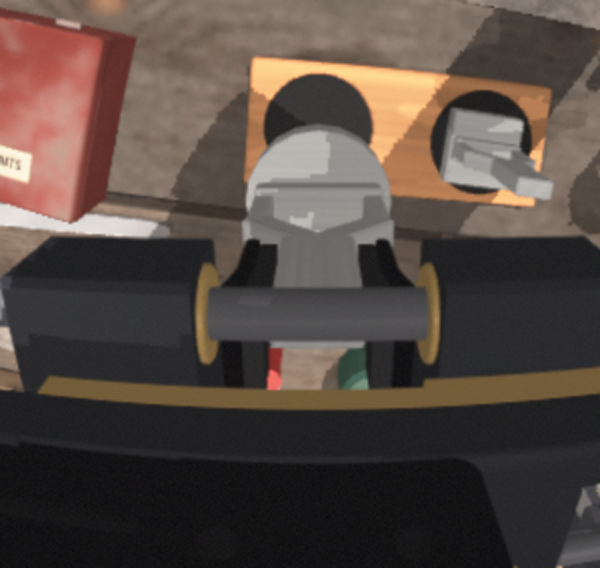

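```bash
python3 - <<'E'
from h import *
plan(.487,.052,.3075,185)
E
```

```text
t 9.8 pos [ 0.4636 -0.1344  0.3304] yaw -172.91 q [-0.51  0.23  1.66 -0.    1.25 -2.21] F [-0.25  0.76 -3.26]
shift [-46.2 182.1  22.9] turn 2.1
```

>>> send_rows([
  [15, [-2, 10, 0], 0],
  [15, [-6, 30, 0], 0.5],
  [15, [-12, 55, 0], 1],
  [15, [-20, 80, 3], 1.5],
  [15, [-27, 107, 8], 2],
])

```text
clock: 10.3
eef_pos: [0.4776, -0.0235, 0.3229]
orientation: [-0.044, 0.999, -0.0, 0.001]
contact_force: [0.2, -0.0, -3.7]
grip_width: 0.272
```

>>> send_rows([
  [15, [-7, 27, 5], 0],
  [15, [-13, 50, 10], 0],
  [15, [-17, 65, 14], 0],
  [15, [-19, 73, 15], 0],
  [15, [-19, 75, 15], 0],
])

```text
clock: 10.8
eef_pos: [0.4894, 0.0526, 0.3075]
orientation: [-0.045, 0.999, 0.0, -0.0]
contact_force: [-0.5, 0.2, -4.3]
grip_width: 0.268
```

>>> send_rows([
  [15, [0, 0, 0], 0],
  [15, [0, 0, 0], 0],
  [15, [0, 0, 0], 0],
])

```text
clock: 11.1
eef_pos: [0.4896, 0.0508, 0.3078]
orientation: [-0.044, 0.999, -0.0, 0.0]
contact_force: [-0.2, 0.5, -4.1]
grip_width: 0.268
```

```bash
python3 - <<'E'
from hk import *
plan(.487,.052,.3075,185)
o=ctrl.get_obs()
p=optics.get_image("scene");crop(p["image"],150,100,270,220,5,"s3.png")
p=optics.get_image("wrist");crop(p["image"],100,100,400,384,2,"w8.png")
p=optics.get_image("top");crop(p["image"],150,110,270,250,5,"t3.png")
E
```

```text
t 11.1 pos [0.4896 0.0508 0.3078] yaw -174.98 q [-0.12  0.27  1.68 -0.    1.2  -1.78] F [-0.22  0.53 -4.06]
shift [2.5 1.5 0.3] turn 0.0
```

View pics/s3.png

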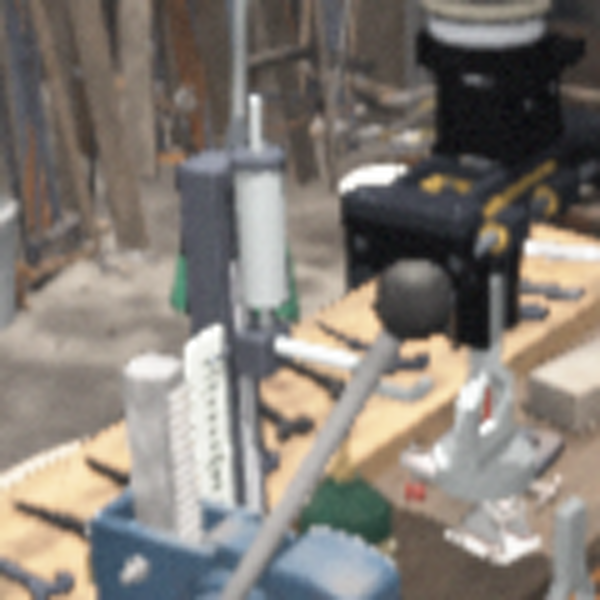

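View pics/w8.png

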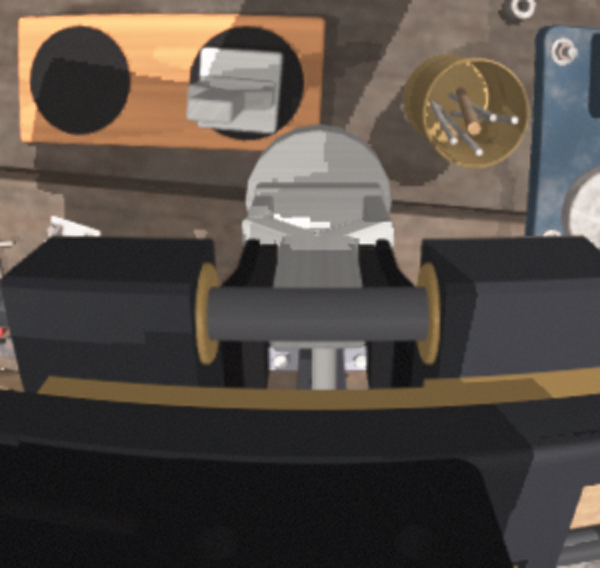

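View pics/t3.png

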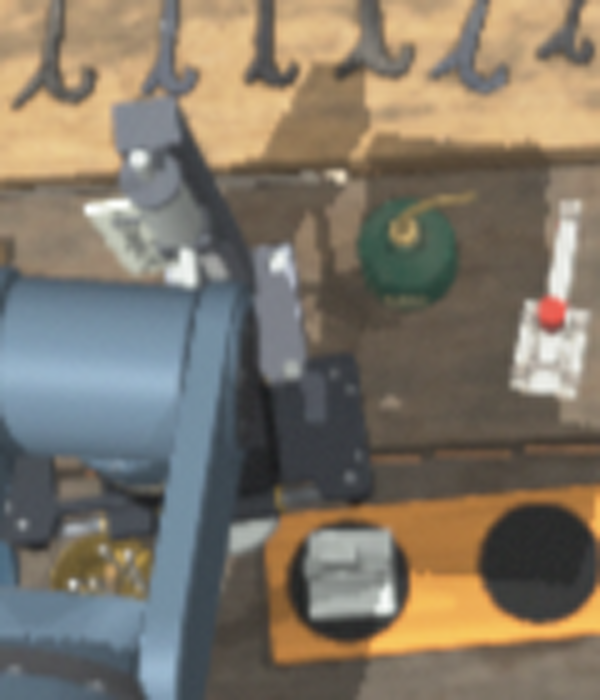

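>>> send_rows([
  [15, [-4, 1.5, 0], 0],
  [15, [-9, 1.5, 0], 0],
  [15, [-14, 1.5, 0], 0],
  [15, [-18, 1.5, 0], 0],
  [15, [-20, 1.5, 0], 0],
])

```text
clock: 11.75
eef_pos: [0.51, 0.0548, 0.3075]
orientation: [-0.044, 0.999, -0.0, 0.0]
contact_force: [0.5, 0.3, -4.6]
grip_width: 0.27
```

```bash
python3 - <<'E'
from hk import *
plan(.5507,.0576,.308,185)
o=ctrl.get_obs()
p=optics.get_image("wrist");crop(p["image"],180,180,340,330,4,"w9.png")
p=optics.get_image("scene");crop(p["image"],190,130,280,210,8,"s4.png")
E
```

```text
t 11.75 pos [0.51   0.0548 0.3075] yaw -174.91 q [-0.11  0.3   1.63 -0.    1.21 -1.77] F [ 0.54  0.26 -4.55]
shift [-40.8  -0.8  -0.5] turn 0.1
```

View pics/w9.png

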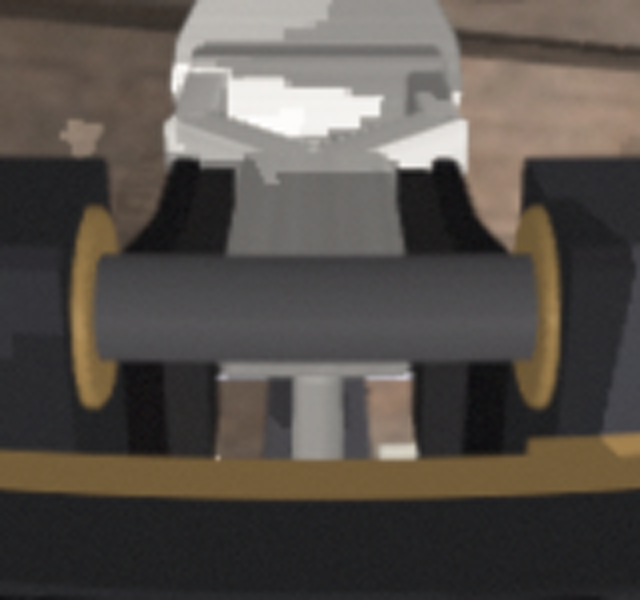

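View pics/s4.png

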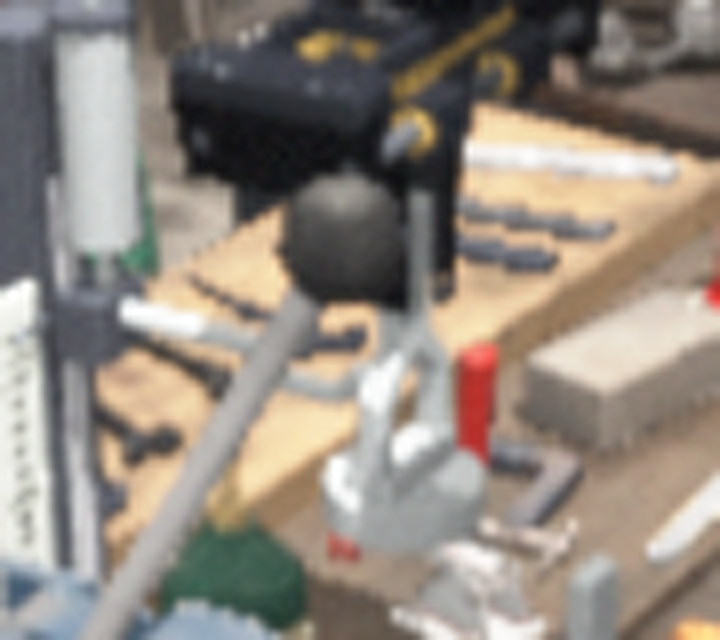

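The wrist view shows the hook bar (x≈317) in line with the tab's centre (x≈315). In the scene view the hook tip is level with the window. I'll feed it in.

>>> send_rows([
  [15, [-5, -0.5, 0], 0],
  [15, [-10, -0.5, 0], 0],
  [15, [-15, -0.5, 0], 0],
  [15, [-20, -0.5, 0], 0],
  [15, [-24, -0.5, 0], 0],
])

```text
clock: 12.35
eef_pos: [0.5339, 0.0564, 0.3075]
orientation: [-0.044, 0.999, -0.0, 0.0]
contact_force: [0.3, 0.8, -3.8]
grip_width: 0.272
```

>>> send_rows([
  [15, [-5, 0, 0], 0],
  [15, [-10, 0, 0], 0],
  [15, [-15, 0, 0], 0],
  [15, [-17, 0, 0], 0],
  [15, [-17, 0, 0], 0],
])

```text
clock: 12.85
eef_pos: [0.5505, 0.0579, 0.3075]
orientation: [-0.044, 0.999, -0.0, -0.0]
contact_force: [0.2, -0.8, -3.0]
grip_width: 0.273
```

```bash
python3 - <<'E'
from hk import *
plan(.5507,.0576,.308,185)
p=optics.get_image("wrist");crop(p["image"],180,180,340,330,4,"w10.png")
F=[]
for i in range(5):
    p=optics.get_image("scene"); F.append(ctrl.get_obs()["contact_force"])
print(np.mean(F,0))
crop(p["image"],170,110,260,210,7,"s5.png")
E
```

```text
t 12.85 pos [0.5505 0.0579 0.3075] yaw -174.91 q [-0.1   0.36  1.54 -0.    1.25 -1.76] F [ 0.24 -0.76 -3.  ]
shift [-0.2 -0.3 -0.5] turn 0.1
[-0.15948831  0.23844635 -3.43222403]
```

View pics/w10.png

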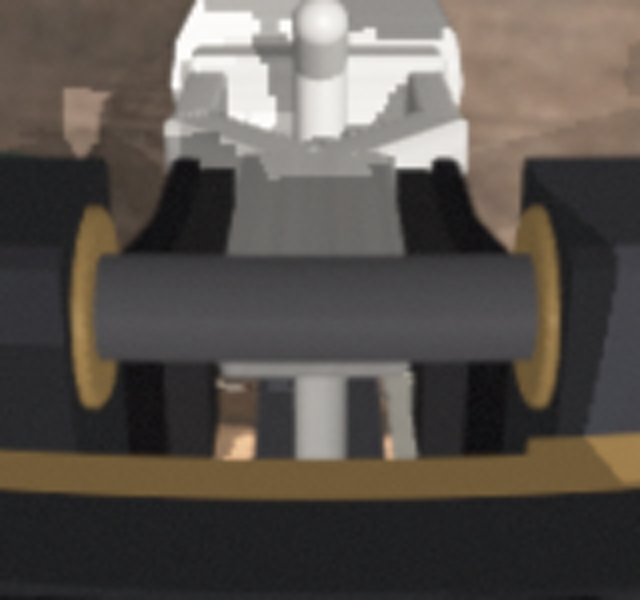

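View pics/s5.png

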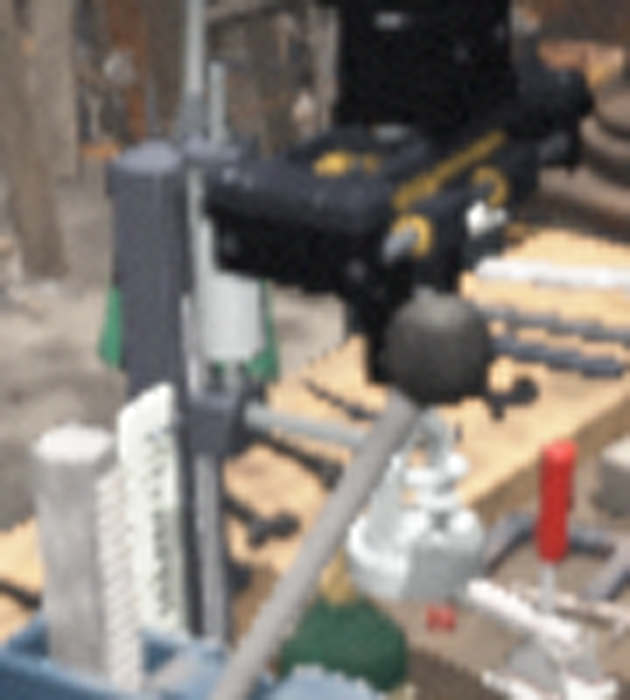

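The lip is through the eye and centred (tip at x≈321 against tab centre 316). The held load reads about 3.4 N, so I expect about 49 mm of travel. Lowering slowly.

>>> send_rows([
  [15, [0, -0.5, 3], 0],
  [15, [0, -0.5, 7], 0],
  [15, [0, -0.5, 11], 0],
  [15, [0, -0.5, 14], 0],
  [15, [0, -0.5, 16], 0],
])

```text
clock: 13.65
eef_pos: [0.55, 0.0574, 0.291]
orientation: [-0.044, 0.999, 0.0, -0.0]
contact_force: [-0.1, 0.0, -3.1]
grip_width: 0.268
```

>>> send_rows([
  [15, [0, 0, 1.5], 0],
  [15, [0, 0, 3], 0],
  [15, [0, 0, 4.5], 0],
  [15, [0, 0, 6], 0],
  [15, [0, 0, 8], 0],
])

```text
clock: 14.15
eef_pos: [0.5503, 0.0574, 0.2836]
orientation: [-0.044, 0.999, 0.0, 0.0]
contact_force: [-0.3, 0.6, -3.3]
grip_width: 0.274
```

>>> send_rows([
  [15, [0, 0, 2], 0],
  [15, [0, 0, 4], 0],
  [15, [0, 0, 6], 0],
  [15, [0, 0, 8], 0],
  [15, [0, 0, 9], 0],
])

```text
clock: 14.65
eef_pos: [0.5503, 0.0574, 0.2744]
orientation: [-0.044, 0.999, 0.0, 0.0]
contact_force: [0.3, 1.5, -2.7]
grip_width: 0.272
```

```bash
cat > st.py <<'E'
from hk import *
import sys
n=sys.argv[1];k=int(sys.argv[2])
plan(.5507,.0576,.2387,185)
F=[]
for i in range(k):
    p=optics.get_image("scene"); F.append(ctrl.get_obs()["contact_force"])
print("F",np.mean(F,0))
crop(p["image"],170,110,260,210,7,n+"s.png")
p=optics.get_image("wrist");crop(p["image"],180,180,340,330,4,n+"w.png")
plan(.5507,.0576,.2387,185)
E
python3 st.py a 6
```

```text
t 14.65 pos [0.5503 0.0574 0.2744] yaw -174.92 q [-0.1   0.4   1.58  0.    1.17 -1.76] F [ 0.3   1.48 -2.75]
shift [-0.4  0.1 35.7] turn 0.1
F [ 0.11145489  0.40135161 -2.37576791]
t 15.0 pos [0.5503 0.0574 0.2747] yaw -174.92 q [-0.1   0.4   1.58  0.    1.17 -1.76] F [-0.42  0.57 -2.58]
shift [-0.4  0.1 36. ] turn 0.1
```

View pics/aw.png

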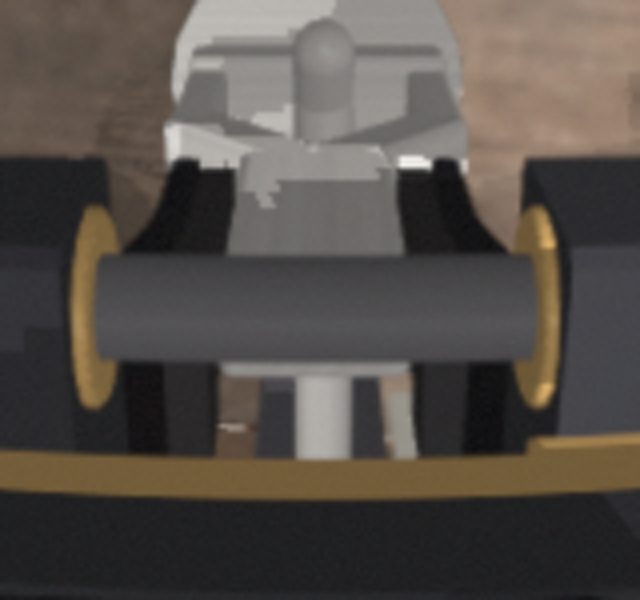

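View pics/as.png

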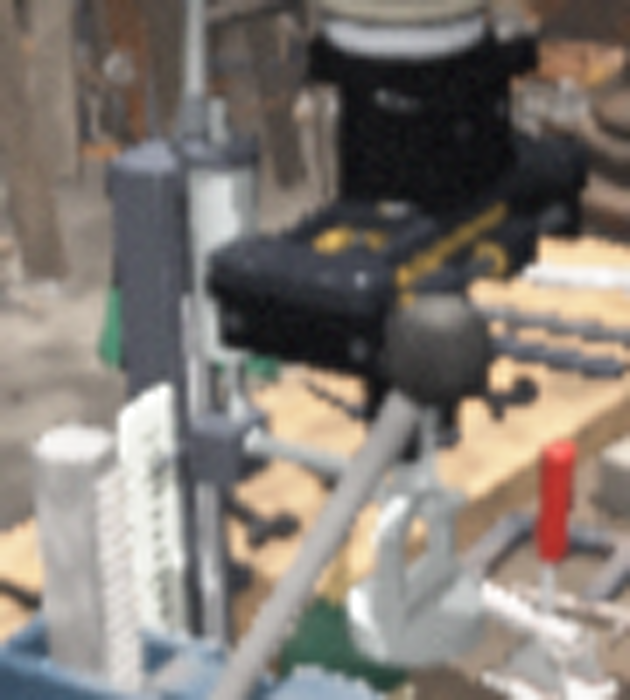

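The carriage is following: it's down about 13 mm and the hand load dropped about 1 N, as expected. I'll continue slowly.

>>> send_rows([
  [15, [0, 0, 1], 0],
  [15, [0, 0, 3], 0],
  [15, [0, 0, 6], 0],
  [15, [0, 0, 9], 0],
  [15, [0, 0, 12], 0],
])

```text
clock: 15.5
eef_pos: [0.5503, 0.0574, 0.2623]
orientation: [-0.044, 0.999, 0.0, 0.0]
contact_force: [0.3, 1.3, -1.1]
grip_width: 0.27
```

>>> send_rows([
  [15, [0, 0, 3], 0],
  [15, [0, 0, 6], 0],
  [15, [0, 0, 9], 0],
  [15, [0, 0, 12], 0],
  [15, [0, 0, 15], 0],
])

```text
clock: 16.0
eef_pos: [0.5503, 0.0574, 0.2474]
orientation: [-0.044, 0.999, -0.0, 0.0]
contact_force: [0.2, 0.2, -0.4]
grip_width: 0.271
```

>>> send_rows([
  [15, [0, 0, 2], 0],
  [15, [0, 0, 3.5], 0],
  [15, [0, 0, 4.5], 0],
  [15, [0, 0, 5], 0],
  [15, [0, 0, 5], 0],
])

```text
clock: 16.5
eef_pos: [0.5503, 0.0574, 0.2426]
orientation: [-0.044, 0.999, 0.0, 0.0]
contact_force: [0.4, 0.9, -0.2]
grip_width: 0.271
```

```bash
python3 st.py b 30
```

```text
t 16.5 pos [0.5503 0.0574 0.2426] yaw -174.92 q [-0.1   0.43  1.62  0.    1.09 -1.76] F [ 0.42  0.9  -0.17]
shift [-0.4  0.2  3.9] turn 0.1
F [ 0.31938987  1.03193169 -0.24096908]
t 18.05 pos [0.5503 0.0574 0.2426] yaw -174.91 q [-0.1   0.43  1.62  0.    1.09 -1.76] F [0.51 0.4  0.33]
shift [-0.4  0.2  3.9] turn 0.1
```

View pics/bw.png

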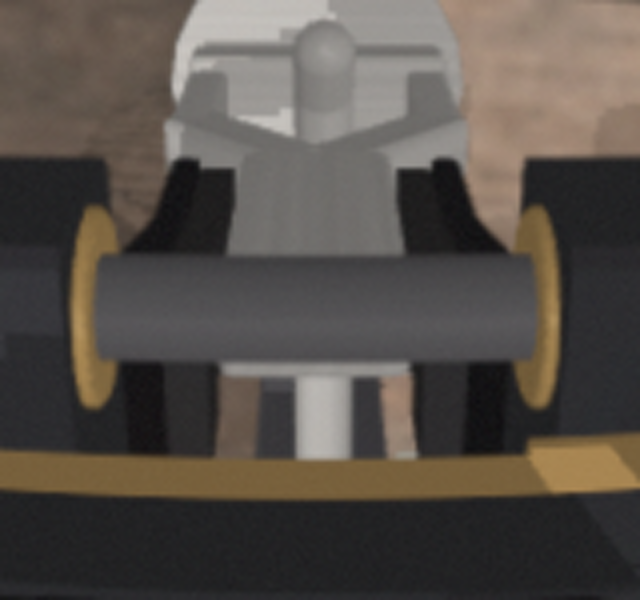

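View pics/bs.png

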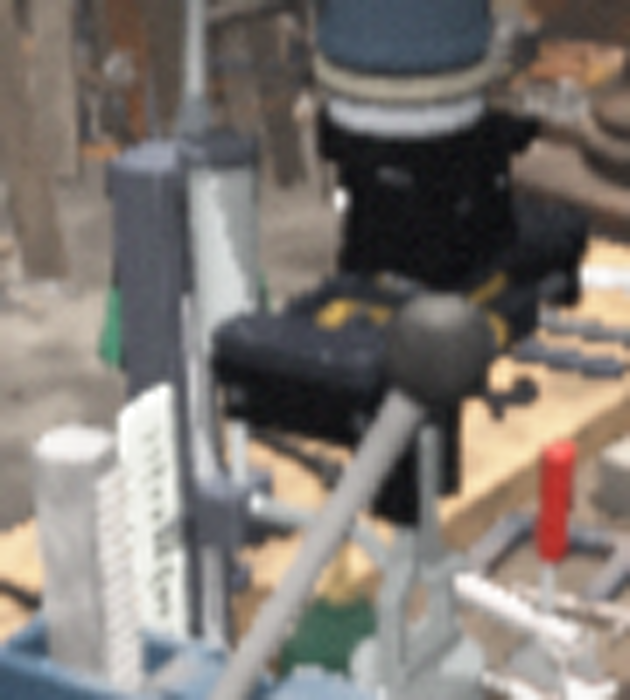

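Hand load is down to about 0.24 N. There's a slight sideways force (+y), and the hook sits about 1 mm to +y in the view, so I'll trim both.

>>> send_rows([
  [15, [0, 0.4, 1], 0],
  [15, [0, 0.8, 2], 0],
  [15, [0, 1.2, 3], 0],
  [15, [0, 1.2, 3], 0],
  [15, [0, 1.2, 3], 0],
])

```text
clock: 18.55
eef_pos: [0.5501, 0.0586, 0.2395]
orientation: [-0.044, 0.999, -0.0, -0.0]
contact_force: [-0.7, 0.3, -0.8]
grip_width: 0.269
```

```bash
python3 st.py c 20
```

```text
t 18.55 pos [0.5501 0.0586 0.2395] yaw -174.91 q [-0.1   0.44  1.62 -0.    1.08 -1.76] F [-0.74  0.27 -0.77]
shift [-0.5 -1.   0.8] turn 0.1
F [ 0.14113536  0.24650383 -0.08623503]
t 19.6 pos [0.5501 0.0586 0.2395] yaw -174.92 q [-0.1   0.44  1.62 -0.    1.08 -1.76] F [ 0.46 -0.06  1.26]
shift [-0.5 -1.   0.8] turn 0.1
```

View pics/cw.png

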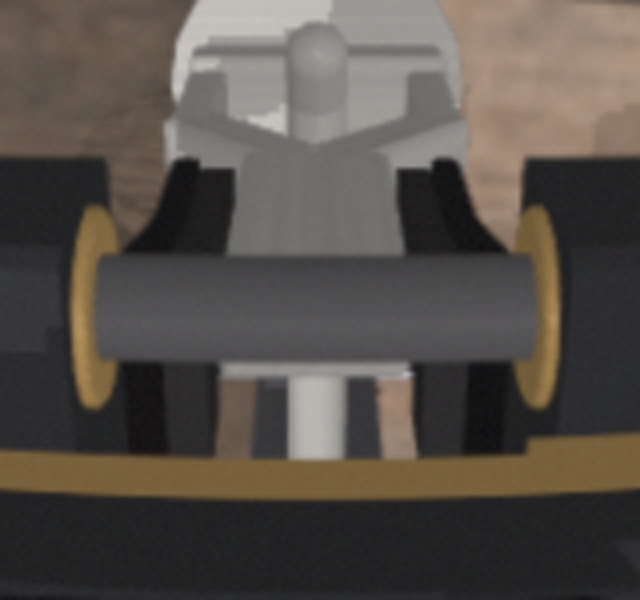

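The bar is centred and the residual hand force is near zero. I'll relax the grip, then open.

>>> send_rows([
  [15, [0, 0, 0], 0],
  [15, [0, 0, 0], 0],
  [15, [0, 0, 0], 0],
], grip_force=5)

```text
clock: 19.9
eef_pos: [0.5501, 0.0586, 0.2395]
orientation: [-0.044, 0.999, 0.0, -0.0]
contact_force: [0.1, 0.6, 0.4]
grip_width: 0.274
```

>>> send_rows([
  [25, [0, 0, 0], 0],
  [27, [0, 0, 0], 0],
  [30, [0, 0, 0], 0],
  [36, [0, 0, 0], 0],
  [46, [0, 0, 0], 0],
])

```text
clock: 20.4
eef_pos: [0.5501, 0.0586, 0.2396]
orientation: [-0.044, 0.999, -0.0, -0.0]
contact_force: [-0.6, -0.6, -0.6]
grip_width: 0.43
```

>>> send_rows([
  [50, [0, 0, 0], 0],
  [50, [0, 0, 0], 0],
  [50, [0, 0, 0], 0],
  [50, [0, 0, 0], 0],
  [50, [0, 0, 0], 0],
])

```text
clock: 20.9
eef_pos: [0.5501, 0.0586, 0.2396]
orientation: [-0.044, 0.999, -0.0, 0.0]
contact_force: [-0.3, -0.7, 0.0]
grip_width: 0.569
```

```bash
python3 st.py d 3;python3 -c "
from h import *
for i in range(8): p=optics.get_image('wrist')
crop(p['image'],180,180,340,330,4,'dw2.png')"
```

```text
t 20.9 pos [0.5501 0.0586 0.2396] yaw -174.92 q [-0.1   0.44  1.62 -0.    1.08 -1.76] F [-0.27 -0.73  0.02]
shift [-0.5 -1.   0.9] turn 0.1
F [-0.1268125  -0.12796751  0.01754573]
t 21.1 pos [0.5501 0.0586 0.2396] yaw -174.91 q [-0.1   0.44  1.62 -0.    1.08 -1.76] F [ 0.65 -0.65 -0.84]
shift [-0.5 -1.   0.9] turn 0.1
```

View pics/dw.png

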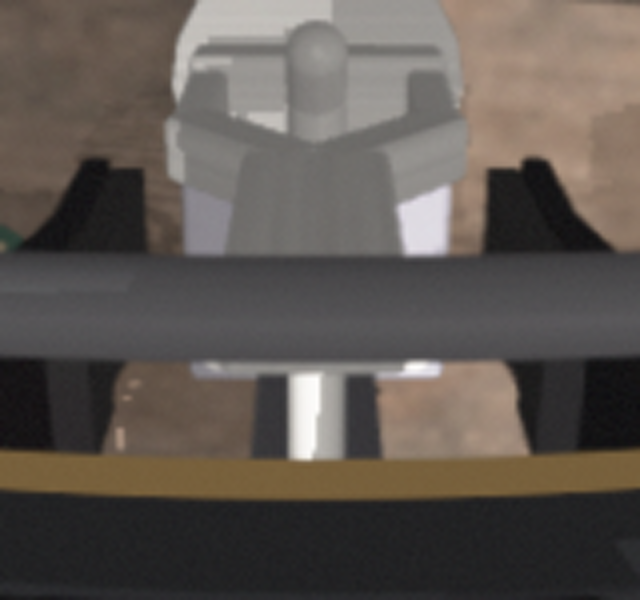

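View pics/dw2.png

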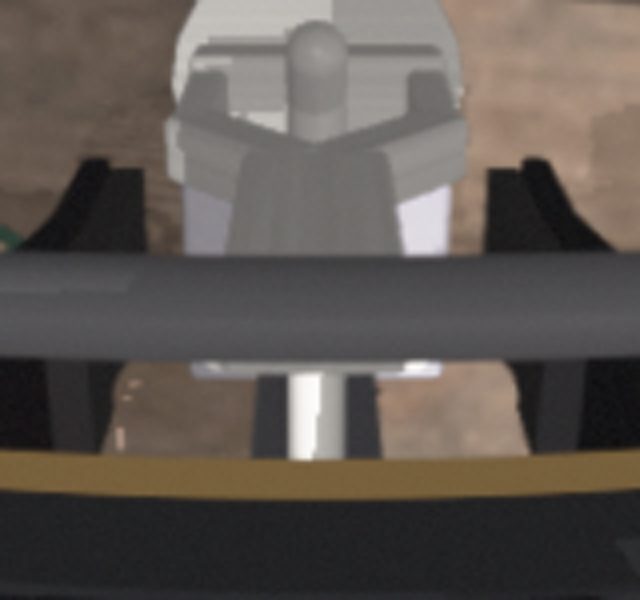

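View pics/ds.png

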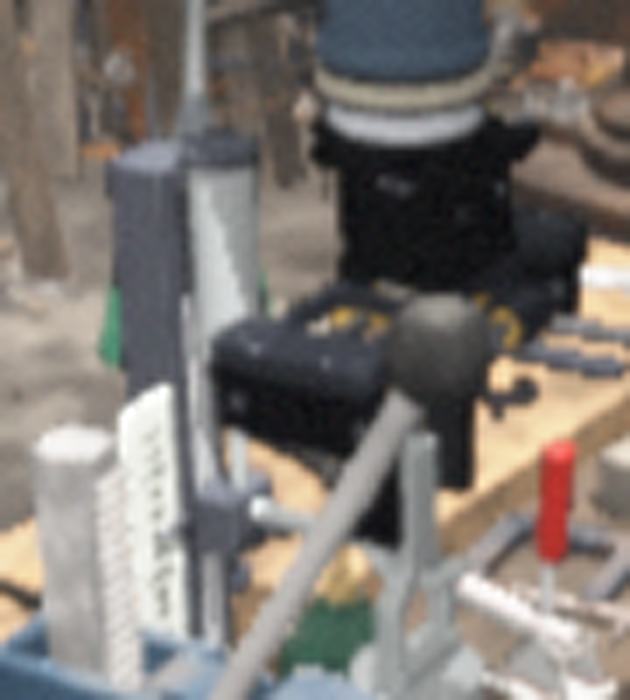

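It hangs still, with both fingers clear of the tab and no change between the two pictures. I'll wait well over a second.

>>> send_rows([
  [50, [0, 0, 0], 0],
  [50, [0, 0, 0], 0],
  [50, [0, 0, 0], 0],
  [50, [0, 0, 0], 0],
  [50, [0, 0, 0], 0],
])

```text
clock: 22.0
eef_pos: [0.5502, 0.0586, 0.2396]
orientation: [-0.044, 0.999, -0.0, 0.0]
contact_force: [-0.5, 0.2, 0.2]
grip_width: 0.572
```

>>> send_rows([
  [50, [0, 0, 0], 0],
  [50, [0, 0, 0], 0],
  [50, [0, 0, 0], 0],
  [50, [0, 0, 0], 0],
  [50, [0, 0, 0], 0],
])

```text
clock: 22.5
eef_pos: [0.5501, 0.0586, 0.2396]
orientation: [-0.044, 0.999, 0.0, 0.0]
contact_force: [-0.0, -0.2, 0.5]
grip_width: 0.571
```

>>> send_rows([
  [50, [0, 0, 0], 0],
  [50, [0, 0, 0], 0],
  [50, [0, 0, 0], 0],
  [50, [0, 0, 0], 0],
  [50, [0, 0, 0], 0],
])

```text
clock: 23.0
eef_pos: [0.5501, 0.0586, 0.2395]
orientation: [-0.044, 0.999, 0.0, 0.0]
contact_force: [0.3, 0.4, -0.1]
grip_width: 0.576
```

>>> send_rows([
  [50, [0, 0, 0], 0],
  [50, [0, 0, 0], 0],
  [50, [0, 0, 0], 0],
  [50, [0, 0, 0], 0],
  [50, [0, 0, 0], 0],
])

```text
clock: 23.5
eef_pos: [0.5501, 0.0586, 0.2395]
orientation: [-0.044, 0.999, 0.0, -0.0]
contact_force: [-0.0, -1.1, -0.1]
grip_width: 0.578
```

```bash
python3 st.py e 2; python3 - <<'E'
import cv2,numpy as np
a=cv2.imread("pics/dw.png").astype(int);b=cv2.imread("pics/ew.png").astype(int);print(abs(a-b).mean(),abs(a-b).max())
a=cv2.imread("pics/ds.png").astype(int);b=cv2.imread("pics/es.png").astype(int);print(abs(a-b).mean(),abs(a-b).max())
E
```

```text
t 23.5 pos [0.5501 0.0586 0.2395] yaw -174.92 q [-0.1   0.44  1.62  0.    1.08 -1.76] F [-0.01 -1.08 -0.05]
shift [-0.5 -1.   0.8] turn 0.1
F [-0.01824786  1.01366173  0.09027919]
t 23.65 pos [0.5501 0.0586 0.2396] yaw -174.92 q [-0.1   0.44  1.62  0.    1.08 -1.76] F [-0.48 -0.09 -0.49]
shift [-0.5 -1.   0.9] turn 0.1
0.9188654513888889 22
1.779453514739229 31
```

View pics/ew.png

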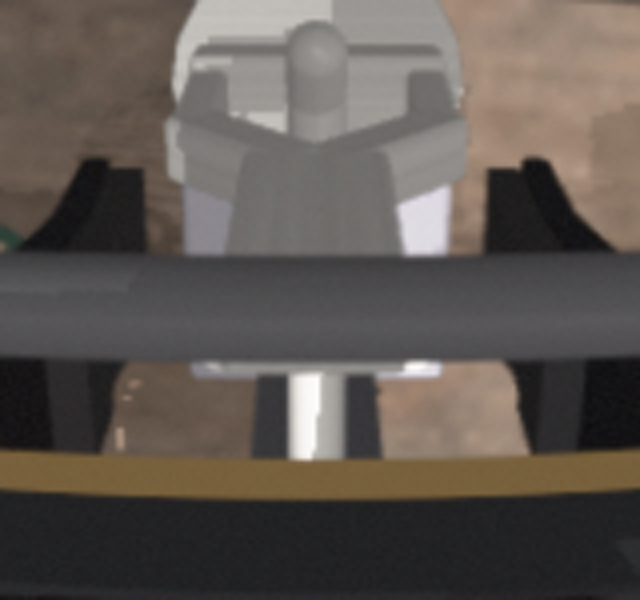

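The pictures are unchanged after about 2.6 s hanging free. Regripping.

>>> send_rows([
  [40, [0, 0, 0], 0],
  [34, [0, 0, 0], 0],
  [29, [0, 0, 0], 0],
  [26, [0, 0, 0], 0],
  [24, [0, 0, 0], 0],
], grip_force=8)

```text
clock: 24.15
eef_pos: [0.5501, 0.0586, 0.2396]
orientation: [-0.044, 0.999, -0.0, -0.0]
contact_force: [0.0, -0.7, 1.0]
grip_width: 0.299
```

>>> send_rows([
  [20, [0, 0, 0], 0],
  [15, [0, 0, 0], 0],
  [15, [0, 0, 0], 0],
  [15, [0, 0, 0], 0],
  [15, [0, 0, 0], 0],
])

```text
clock: 24.65
eef_pos: [0.5501, 0.0586, 0.2395]
orientation: [-0.044, 0.999, -0.0, -0.0]
contact_force: [-0.4, -0.1, -0.5]
grip_width: 0.272
```

>>> send_rows([
  [15, [0, 0, 0], 0],
  [15, [0, 0, 0], 0],
  [15, [0, 0, 0], 0],
], grip_force=45)

```text
clock: 24.95
eef_pos: [0.5501, 0.0586, 0.2395]
orientation: [-0.044, 0.999, 0.0, 0.0]
contact_force: [-0.4, -0.3, -0.3]
grip_width: 0.269
```

>>> send_rows([
  [15, [0, 0, -1], 0],
  [15, [0, 0, -2.5], 0],
  [15, [0, 0, -5], 0],
  [15, [0, 0, -8], 0],
  [15, [0, 0, -11], 0],
])

```text
clock: 25.45
eef_pos: [0.5501, 0.0586, 0.2508]
orientation: [-0.044, 0.999, 0.0, -0.0]
contact_force: [0.2, 0.2, -1.4]
grip_width: 0.267
```

```bash
python3 st.py f 6
```

```text
t 25.45 pos [0.5501 0.0586 0.2508] yaw -174.92 q [-0.1   0.42  1.61  0.    1.11 -1.76] F [ 0.23  0.23 -1.41]
shift [-0.5 -1.  12.1] turn 0.1
F [-0.28051123 -0.54162363 -0.94516811]
t 25.8 pos [0.5501 0.0586 0.2504] yaw -174.92 q [-0.1   0.42  1.61  0.    1.11 -1.76] F [ 0.33  0.36 -0.74]
shift [-0.5 -1.1 11.7] turn 0.1
```

View pics/fw.png

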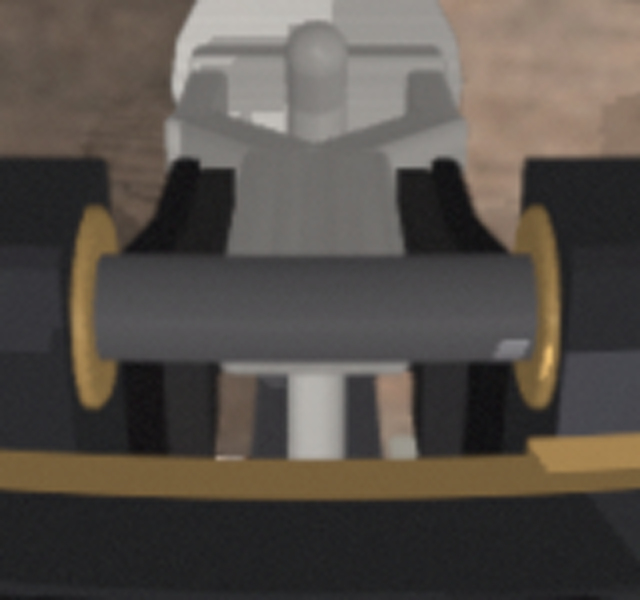

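The grip holds: 11 mm up and 0.9 N in hand. Lifting on slowly.

>>> send_rows([
  [15, [0, 0, -2], 0],
  [15, [0, 0, -5], 0],
  [15, [0, 0, -8], 0],
  [15, [0, 0, -12], 0],
  [15, [0, 0, -16], 0],
])

```text
clock: 26.3
eef_pos: [0.5501, 0.0586, 0.2668]
orientation: [-0.044, 0.999, -0.0, -0.0]
contact_force: [0.1, 0.1, -2.1]
grip_width: 0.273
```

>>> send_rows([
  [15, [0, 0, -4], 0],
  [15, [0, 0, -8], 0],
  [15, [0, 0, -11], 0],
  [15, [0, 0, -14], 0],
  [15, [0, 0, -16], 0],
])

```text
clock: 26.8
eef_pos: [0.55, 0.0586, 0.2827]
orientation: [-0.044, 0.999, 0.0, -0.0]
contact_force: [0.3, 0.3, -2.4]
grip_width: 0.267
```

>>> send_rows([
  [15, [0, 0, -2], 0],
  [15, [0, 0, -4], 0],
  [15, [0, 0, -6], 0],
  [15, [0, 0, -8], 0],
  [15, [0, 0, -10], 0],
])

```text
clock: 27.3
eef_pos: [0.5498, 0.0586, 0.2925]
orientation: [-0.044, 0.999, 0.0, -0.0]
contact_force: [0.8, -0.0, -3.4]
grip_width: 0.268
```

>>> send_rows([
  [15, [0, 0, -4], 0],
  [15, [0, 0, -8], 0],
  [15, [0, 0, -12], 0],
  [15, [0, 0, -15], 0],
  [15, [0, 0, -15], 0],
])

```text
clock: 27.8
eef_pos: [0.5505, 0.0585, 0.3082]
orientation: [-0.044, 0.999, -0.0, 0.001]
contact_force: [-0.1, -0.7, -3.4]
grip_width: 0.272
```

```bash
python3 st.py g 4
```

```text
t 27.8 pos [0.5505 0.0585 0.3082] yaw -174.92 q [-0.1   0.36  1.54 -0.    1.25 -1.76] F [-0.1  -0.69 -3.43]
shift [-0.1 -0.9 69.5] turn 0.1
F [-0.09521394 -0.02019538 -3.60824431]
t 28.05 pos [0.55   0.0586 0.3073] yaw -174.92 q [-0.1   0.36  1.54  0.    1.25 -1.76] F [ 0.18 -0.01 -2.9 ]
shift [-0.7 -1.1 68.6] turn 0.1
```

View pics/gw.png

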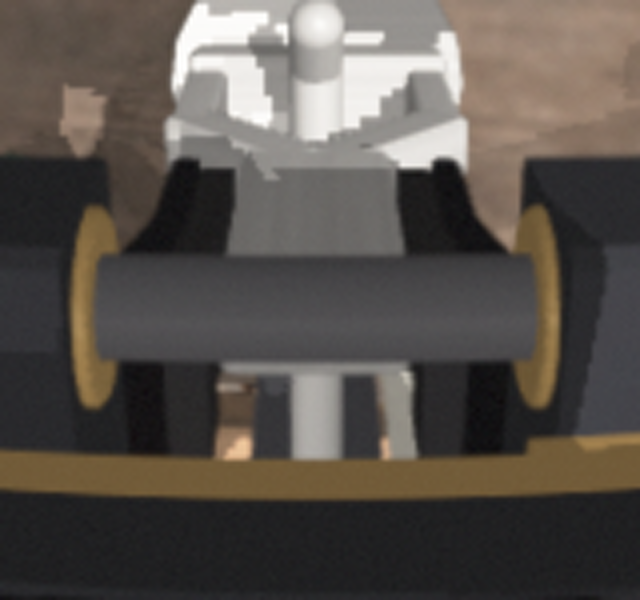

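View pics/gs.png

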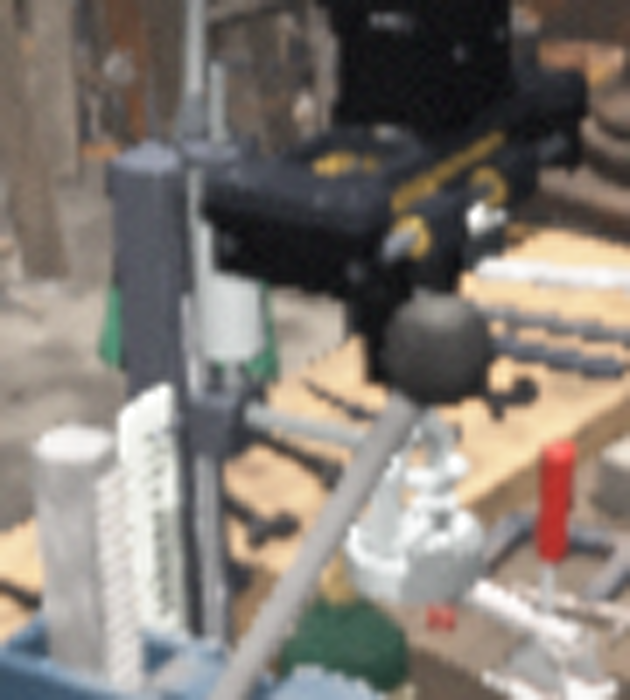

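The lug is clear of the bar, with the tip visible through the window at x≈317, and the hook is back at the top. Drawing it straight back out.

>>> send_rows([
  [15, [3, 0, 0], 0],
  [15, [8, 0, 0], 0],
  [15, [14, 0, 0], 0],
  [15, [20, 0, 0], 0],
  [15, [26, 0, 0], 0],
])

```text
clock: 28.55
eef_pos: [0.5235, 0.0562, 0.3076]
orientation: [-0.044, 0.999, 0.0, -0.0]
contact_force: [0.5, -0.1, -3.6]
grip_width: 0.273
```

>>> send_rows([
  [15, [7, 0, 0], 0],
  [15, [14, 0, 0], 0],
  [15, [22, 0, 0], 0],
  [15, [30, 0, 0], 0],
  [15, [36, 0, 0], 0],
])

```text
clock: 29.05
eef_pos: [0.4874, 0.0531, 0.3076]
orientation: [-0.044, 0.999, 0.0, -0.0]
contact_force: [0.0, 0.9, -4.4]
grip_width: 0.27
```

```bash
python3 -c "
from h import *
plan(.4635,-.1344,.32,187)"
```

```text
t 29.05 pos [0.4874 0.0531 0.3076] yaw -174.92 q [-0.12  0.27  1.68 -0.    1.19 -1.78] F [ 0.01  0.86 -4.38]
shift [  40.4 -184.6  -12.4] turn -1.9
```

>>> send_rows([
  [15, [4, -10, -3], 0],
  [15, [10, -30, -6], -0.5],
  [15, [16, -57, -9], -1],
  [15, [22, -85, -12], -1.5],
  [15, [28, -115, -12], -1.9],
])

```text
clock: 29.55
eef_pos: [0.4708, -0.0656, 0.3204]
orientation: [-0.061, 0.998, -0.001, 0.001]
contact_force: [0.5, 0.6, -3.1]
grip_width: 0.27
```

>>> send_rows([
  [15, [4, -25, 0], 0],
  [15, [8, -46, 0], 0],
  [15, [11, -60, 0], 0],
  [15, [12, -68, 0], 0],
  [15, [12, -70, 0], 0],
])

```text
clock: 30.05
eef_pos: [0.4673, -0.1356, 0.3196]
orientation: [-0.06, 0.998, 0.0, 0.0]
contact_force: [0.6, -0.2, -3.3]
grip_width: 0.27
```

>>> send_rows([
  [15, [0, 0, 15], 0],
  [15, [0, 0, 40], 0],
  [15, [0, 0, 70], 0],
  [15, [0, 0, 95], 0],
  [15, [0, 0, 110], 0],
])

```text
clock: 30.55
eef_pos: [0.4664, -0.1333, 0.2078]
orientation: [-0.062, 0.998, 0.001, -0.001]
contact_force: [0.3, -0.2, -3.3]
grip_width: 0.267
```

>>> send_rows([
  [15, [0, 0, 12], 0],
  [15, [0, 0, 22], 0],
  [15, [0, 0, 28], 0],
  [15, [0, 0, 30], 0],
  [15, [0, 0, 30], 0],
])

```text
clock: 31.05
eef_pos: [0.4675, -0.1348, 0.1797]
orientation: [-0.061, 0.998, -0.0, 0.0]
contact_force: [-0.4, -0.2, -3.7]
grip_width: 0.271
```

```bash
python3 - <<'E'
from h import *
plan(.4635,-.1344,.1385,187)
p=optics.get_image("wrist");crop(p["image"],100,100,400,384,2,"w20.png")
p=optics.get_image("top");crop(p["image"],200,190,300,260,6,"t20.png")
E
```

```text
t 31.05 pos [ 0.4675 -0.1348  0.1797] yaw -173.0 q [-0.51  0.44  1.84  0.    0.86 -2.2 ] F [-0.37 -0.22 -3.71]
shift [ 3.9  0.9 41.2] turn 0.0
```

View pics/w20.png

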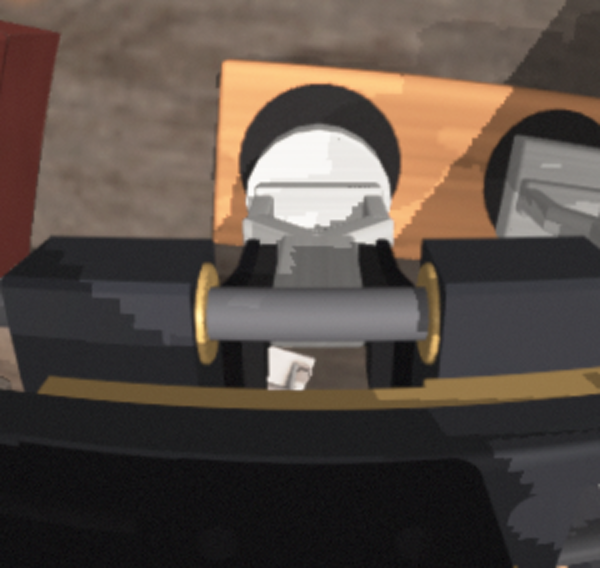

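>>> send_rows([
  [15, [2, 0.5, 6], 0],
  [15, [4, 1, 16], 0],
  [15, [4, 1, 26], 0],
  [15, [4, 1, 32], 0],
  [15, [4, 1, 34], 0],
])

```text
clock: 31.65
eef_pos: [0.4626, -0.1341, 0.1444]
orientation: [-0.061, 0.998, 0.001, -0.001]
contact_force: [0.6, -0.4, -3.4]
grip_width: 0.268
```

>>> send_rows([
  [15, [0, 0, 1], 0],
  [15, [0, 0, 2], 0],
  [15, [0, 0, 3], 0],
  [15, [0, 0, 4], 0],
  [15, [0, 0, 4.5], 0],
])

```text
clock: 32.15
eef_pos: [0.4633, -0.1344, 0.1411]
orientation: [-0.061, 0.998, -0.0, 0.0]
contact_force: [-0.6, 0.2, -2.8]
grip_width: 0.272
```

```bash
python3 - <<'E'
from h import *
plan(.4635,-.1344,.1385,187)
F=[]
for i in range(6):
    p=optics.get_image("scene"); F.append(ctrl.get_obs()["contact_force"])
print("F",np.mean(F,0))
crop(p["image"],240,170,310,260,8,"s21.png")
E
```

```text
t 32.15 pos [ 0.4633 -0.1344  0.1411] yaw -173.02 q [-0.51  0.51  1.88  0.    0.75 -2.21] F [-0.59  0.24 -2.76]
shift [-0.2 -0.   2.6] turn -0.0
F [ 0.04706084  0.10813451 -3.91382375]
```

View pics/s21.png

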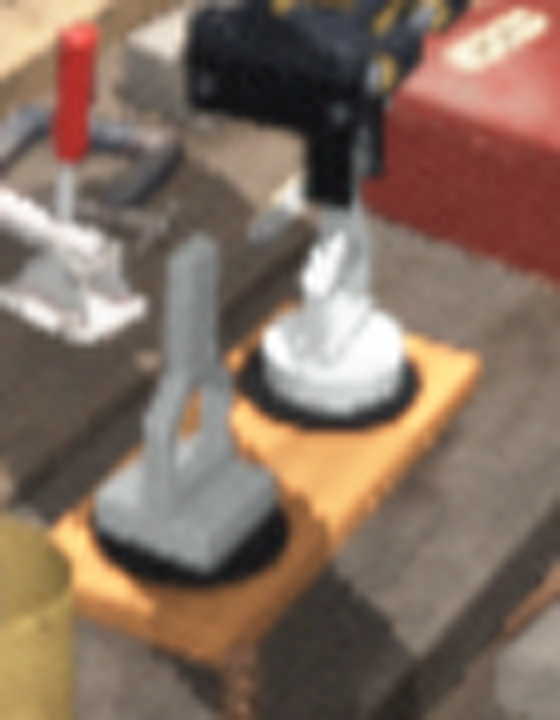

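It's just above the pad, with the full weight still in hand. I'll creep down.

>>> send_rows([
  [15, [0, 0, 0.5], 0],
  [15, [0, 0, 1], 0],
  [15, [0, 0, 1.5], 0],
  [15, [0, 0, 1.5], 0],
  [15, [0, 0, 1.5], 0],
])

```text
clock: 32.95
eef_pos: [0.4632, -0.1343, 0.1395]
orientation: [-0.061, 0.998, 0.0, -0.0]
contact_force: [0.9, -0.6, -3.8]
grip_width: 0.269
```

```bash
cat > f.py <<'E'
from h import *
plan(.4635,-.1344,.1385,187)
F=[]
for i in range(8):
    p=optics.get_image("scene"); F.append(ctrl.get_obs()["contact_force"])
print("F",np.mean(F,0))
E
python3 f.py
```

```text
t 32.95 pos [ 0.4632 -0.1343  0.1395] yaw -173.01 q [-0.51  0.51  1.88  0.    0.75 -2.21] F [ 0.88 -0.57 -3.8 ]
shift [-0.3 -0.1  1. ] turn -0.0
F [ 0.07375544  0.09856352 -3.54708277]
```

>>> send_rows([
  [15, [0, 0, 0.5], 0],
  [15, [0, 0, 1], 0],
  [15, [0, 0, 1], 0],
  [15, [0, 0, 1], 0],
])

```text
clock: 33.75
eef_pos: [0.4634, -0.1343, 0.1391]
orientation: [-0.061, 0.998, -0.0, 0.0]
contact_force: [-1.5, 1.6, 5.3]
grip_width: 0.274
```

```bash
python3 f.py
```

```text
t 33.75 pos [ 0.4634 -0.1343  0.1391] yaw -173.02 q [-0.51  0.51  1.88  0.    0.75 -2.21] F [-1.5   1.6   5.26]
shift [-0.1 -0.1  0.6] turn -0.0
F [-0.85186496  1.65390293  6.06415769]
```

The lug is on the pad (force changed sign, about 9 N of pressing). I'll ease back a touch, then release.

>>> send_rows([
  [15, [0, 0, -0.4], 0],
  [15, [0, 0, -0.6], 0],
  [15, [0, 0, -0.6], 0],
], grip_force=8)

```text
clock: 34.45
eef_pos: [0.4633, -0.1343, 0.1391]
orientation: [-0.061, 0.998, 0.0, 0.0]
contact_force: [0.8, 1.8, 2.1]
grip_width: 0.275
```

```bash
python3 f.py
```

```text
t 34.45 pos [ 0.4633 -0.1343  0.1391] yaw -173.02 q [-0.51  0.51  1.88  0.    0.75 -2.21] F [0.84 1.76 2.06]
shift [-0.2 -0.1  0.6] turn -0.0
F [0.43983918 1.58413926 0.65089143]
```

>>> send_rows([
  [25, [0, 0, 0], 0],
  [28, [0, 0, 0], 0],
  [33, [0, 0, 0], 0],
  [42, [0, 0, 0], 0],
  [55, [0, 0, 0], 0],
])

```text
clock: 35.35
eef_pos: [0.4632, -0.1345, 0.1392]
orientation: [-0.061, 0.998, -0.0, 0.0]
contact_force: [0.4, 0.3, 0.5]
grip_width: 0.478
```

>>> send_rows([
  [70, [0, 0, 0], 0],
  [80, [0, 0, -3], 0],
  [80, [0, 0, -10], 0],
  [80, [0, 0, -25], 0],
  [80, [0, 0, -45], 0],
])

```text
clock: 35.85
eef_pos: [0.4627, -0.1341, 0.1845]
orientation: [-0.061, 0.998, 0.0, -0.001]
contact_force: [1.2, 0.2, -0.6]
grip_width: 0.888
```

>>> send_rows([
  [80, [0, 0, -30], 0],
  [80, [0, 0, -65], 0],
  [80, [0, 0, -95], 0],
  [80, [0, 0, -110], 0],
  [80, [0, 0, -110], 0],
])

```text
clock: 36.35
eef_pos: [0.4645, -0.135, 0.2971]
orientation: [-0.061, 0.998, -0.002, 0.003]
contact_force: [0.4, 0.0, -1.0]
grip_width: 0.915
```

```bash
python3 - <<'E'
from fit import *
plan(.4635,-.1344,.1385,187)
for i in range(4): optics.get_image("top")
p=optics.get_image("scene");crop(p["image"],170,100,310,260,4,"s30.png")
o=ctrl.get_obs();p=optics.get_image("wrist")
im=cv2.resize(p["image"][:,:,::-1],None,fx=3,fy=3,interpolation=cv2.INTER_CUBIC)
t,f=lugpts(.4633,-.1350,np.radians(7))
for q in (t,f): cv2.polylines(im,[np.round(wproj(p,o,q)*3+1).astype(int)],True,(0,0,255),1)
cv2.imwrite("pics/w30.png",im[450:1000,400:1150])
E
```

```text
t 36.35 pos [ 0.4645 -0.135   0.2971] yaw -173.0 q [-0.51  0.27  1.71 -0.    1.15 -2.21] F [ 0.35  0.05 -1.01]
shift [  1.7   1.4 158.6] turn -0.0
```

View pics/s30.png

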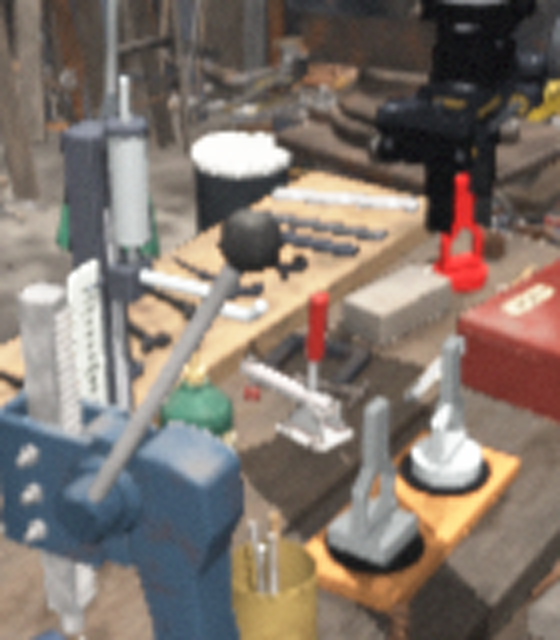

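View pics/w30.png

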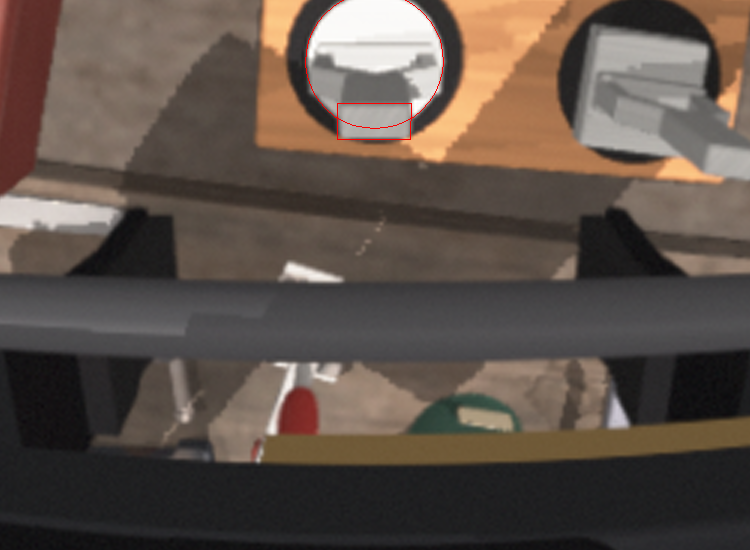

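The lug stands upright on its pad, and the start-pose overlay matches it to about 1 mm. The hook is empty and back at the top. Handing in.

```bash
python3 -c "
from h import *
print(ctrl.get_obs()['clock'],abs(ctrl.get_obs()['joint_vel']).max()); print(ctrl.sign_off())"
```

```text
36.65 0.004894193681469385
the job is handed in; nothing more can be done
None
```

I weighed the round-footed lug on the spring scale, set it back on its own pad and handed the job in at 36.7 s. No verdict was reported, so the results below come from my own checks.

- **Grip:** I held the tab across its 24 mm width instead of the advised 12 mm, because the 190 mm wide gripper body would have hit the spring tube otherwise. It did not slip noticeably.
- **Weighing:** The lug weighed about 3.4–3.5 N (about 0.35 kg). I eased it down with the hook for about 48 mm until only about 0.1 N was left in the hand, then let go. It hung free for about 2.6 s, and the pictures at the start and end of that time showed no movement.
- **Return:** I regripped it, lifted it off slowly and lowered it onto the pad. At touchdown I pressed about 6 N on the pad, and eased back before opening the fingers.
- **Last checks:** The start-pose overlay matched the lug to about 1 mm and it stood upright. The hook was empty and back at the top, the gripper was well clear, and the square lug and nearby objects looked untouched.
- **Not measured:** I did not read the carriage speed or the hook force directly. The hand speed was at most 40 mm/s while the hook was loaded.

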